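Tip the offcuts into the empty bin of the turntable sorter

TASK

Take the black knob and turn the offcut sorter clockwise until its empty green bin clicks into place facing the red plunger block, then let go of the knob. Pick up the tray by its blue crossbar, tip all four wood offcuts out over its open end into the green bin without touching them with the fingers, and put the empty tray back flat on its rubber mat. Do not lose a piece elsewhere, and leave the other things on the bench where they are.

Things in the scene. Friction and masses are not known exactly. Their poses are not given: they have to be found in the camera images.
- sorter_base: Fixed base of the offcut sorter (plywood turntable); origin on the bench top under the axis. Its -x axis points to the red plunger block (28 x 40 mm, 44 mm tall, 231 mm from the axis), the loading place. Disc above: radius 180 mm, top at z = 30 mm, with four square open bins in a cross, rims at z = 85 mm, and a hub of 20 mm radius up to z = 80 mm
- sorter (a joint): Turntable angle, rad, anticlockwise from above. 0: the green bin is facing the red plunger block, held by a spring detent (snaps in within about 0.08; crossing the bump takes about 6 N at the knob). Detents every quarter turn; in between it stays where it is left. Starts between 0.55 and 1.4, to be turned clockwise to 0
- empty_bin (a point): Centre of the inner floor of the empty green bin, 115 mm from the turntable's axis, 30 mm above the bench; x and y along the bin's sides, x pointing to the axis. Inside 102 x 102 mm, walls 4 mm thick and 55 mm high. The other three bins hold fixed offcuts
- knob (a point): Middle (114 mm above the bench) of the upright black turning knob: cylinder 22 mm in diameter, 28 mm tall (z = 100 to 128 mm), on a 14 mm post on the disc, 150 mm from the axis, 45 degrees clockwise of the green bin seen from above (at joint 0 it lies at x = -106, y = +106 mm in the base's frame)
- tray_mat: Fixed black rubber mat 220 x 150 x 4 mm (x, y, z); origin at the centre of its underside
- tray: Loose open-fronted tray, 160 x 84 mm (x, y), white slick floor 6 mm thick, wooden side walls and back wall 6 mm thick, 40 mm high; open at its -x end. A blue crossbar bridges it from side to side above the floor. Origin at the centre of its underside; about 0.2 kg
- tray_handle (a point): Centre of the tray's blue crossbar, at x = 10, z = 90 mm in the tray's frame. The bar is 20 mm wide along the tray's x, 72 mm long along its y, 24 mm tall (z = 78 to 102 mm), between two uprights 30 mm wide; free space below it. Grip it across x, from above
- tray_lip (a point): Middle of the top edge of the tray's floor at its open end, x = -80, z = 6 mm in the tray's frame. The offcuts begin to slide when the tray is tipped about 25 degrees; 35 to 40 empties it
- chunk_a: loose hardwood offcut, a dark brown block 30 x 24 x 22 mm; origin at the centre of its underside. Starts lying in the tray
- chunk_b: loose hardwood offcut, a reddish block 29 x 25 x 20 mm; origin at the centre of its underside. Starts lying in the tray
- chunk_c: loose hardwood offcut, a pale block 30 x 23 x 24 mm; origin at the centre of its underside. Starts lying in the tray
- chunk_d: loose hardwood offcut, a tan block 28 x 25 x 26 mm; origin at the centre of its underside. Starts lying in the tray
- glue: bystander: white glue bottle, 60 mm diameter, 170 mm tall; origin at the centre of its underside
- screw_jar: bystander: amber jar, 70 mm diameter, 85 mm tall; origin at the centre of its underside
- tape_measure: bystander: yellow tape measure 70 x 40 x 62 mm; origin at the centre of its underside
- try_square: bystander: try square, wooden stock 115 x 20 x 18 mm along x, steel blade 150 mm along y; origin under the middle of the stock
- block_plane: bystander: hand plane 160 x 50 mm, 60 mm tall; origin at the centre of its underside
- sanding_block: bystander: cork sanding block 110 x 65 x 28 mm; origin at the centre of its underside

How it is judged:
On the way, in this order (a step that is already met when the one before it is completed fails the run):
1. the turntable is clicked home with the green bin facing the red plunger block, and let go (value of joint sorter between -0.04 and 0.04 rad and velocity of joint sorter between -0.05 and 0.05 rad/s and contact force between the fingers and sorter_base below 0.1 N), for 0.3 s.
2. all four offcuts lie in the green bin while the tray is still held clear of its mat (x of chunk_a in the frame of empty_bin between -0.053 and 0.053 m and y of chunk_a in the frame of empty_bin between -0.053 and 0.053 m and z of chunk_a in the frame of empty_bin between -0.005 and 0.055 m and x of chunk_b in the frame of empty_bin between -0.053 and 0.053 m and y of chunk_b in the frame of empty_bin between -0.053 and 0.053 m and z of chunk_b in the frame of empty_bin between -0.005 and 0.055 m and x of chunk_c in the frame of empty_bin between -0.053 and 0.053 m and y of chunk_c in the frame of empty_bin between -0.053 and 0.053 m and z of chunk_c in the frame of empty_bin between -0.005 and 0.055 m and x of chunk_d in the frame of empty_bin between -0.053 and 0.053 m and y of chunk_d in the frame of empty_bin between -0.053 and 0.053 m and z of chunk_d in the frame of empty_bin between -0.005 and 0.055 m and z of tray in the frame of tray_mat above 0.03 m), for 0.2 s.
At the end, for the whole second after the job is handed in: The turntable is within 0.04 rad of its home detent and still, all four offcuts lie at rest in the green bin, and the tray stands level (within 0.06 rad), released and at rest on its mat, its centre within 50 mm of the mat's centre (value of joint sorter between -0.04 and 0.04 rad and velocity of joint sorter between -0.05 and 0.05 rad/s and x of chunk_a in the frame of empty_bin between -0.053 and 0.053 m and y of chunk_a in the frame of empty_bin between -0.053 and 0.053 m and z of chunk_a in the frame of empty_bin between -0.005 and 0.055 m and x of chunk_b in the frame of empty_bin between -0.053 and 0.053 m and y of chunk_b in the frame of empty_bin between -0.053 and 0.053 m and z of chunk_b in the frame of empty_bin between -0.005 and 0.055 m and x of chunk_c in the frame of empty_bin between -0.053 and 0.053 m and y of chunk_c in the frame of empty_bin between -0.053 and 0.053 m and z of chunk_c in the frame of empty_bin between -0.005 and 0.055 m and x of chunk_d in the frame of empty_bin between -0.053 and 0.053 m and y of chunk_d in the frame of empty_bin between -0.053 and 0.053 m and z of chunk_d in the frame of empty_bin between -0.005 and 0.055 m and horizontal distance between tray and tray_mat below 0.05 m and z of tray in the frame of tray_mat between 0 and 0.009 m and angle between tray's own z axis and vertical below 0.06 rad and linear speed of tray below 0.03 m/s and linear speed of each of chunk_a, chunk_b, chunk_c, chunk_d below 0.05 m/s); the robot touches nothing.
It fails at once if the fingers press on an offcut (contact force between the fingers and chunk_a above 1 N or contact force between the fingers and chunk_b above 1 N or contact force between the fingers and chunk_c above 1 N or contact force between the fingers and chunk_d above 1 N).
It fails at once if a bystander is moved by more than 30 mm (distance of any of glue, screw_jar, tape_measure, try_square, block_plane, sanding_block from where it was at the start of the episode above 0.03 m).
It also fails if it takes over 72 s, if anything falls off the work surface, if the arm or the gripper's body presses on something with over 40 N, if the wrist force passes 120 N, or if a joint passes its speed limit or range.

ROBOT

A 7-joint arm with a two-finger parallel gripper is mounted at the origin on the work surface. World frame = base frame: x ahead of the robot, y to its left, z up, the work surface at z = 0. Lengths are in m, angles in rad, forces in N, time in s.
With the tool pointing down it reaches from about 0.4 to 0.85 m from the base axis. Payload 4.5 kg.
Tool frame: the origin (TCP) lies midway between the tips of the shut fingers; the grasp point (between the pads) lies 19 mm behind it; z points along the fingers, y is the direction in which the jaws open and shut (so a half turn about z gives the same grasp; the last joint's range is limited). The gripper opens to 88 mm and grips with 3 to 60 N. Pads are 18 mm wide; open, the fingers measure 123 mm over their backs; the gripper's body (75 mm by 187 mm) begins 45 mm behind the grasp point.
Start: joints at [-1.097, 0.689, -0.195, 1.565, 0.157, 0.902, -0.215], TCP at [0.266, 0.566, 0.239] pointing down, gripper open.
Joint ranges: [-3.01, 3.01], [-0.46, 2.08], [-1.47, 1.51], [0.13, 2.56], [-1, 4.14], [0.04, 2.09], [-2.66, 2.66]. Speed limits (rad/s): [2.57, 2.57, 3.14, 3.14, 3.14, 3.14, 3.14].

INTERFACE

Orientations are given as a unit quaternion [x, y, z, w].
In Python, from plant import r gives the robot as it stands. The module is installed in compiled form; this text tells all that it offers.
- The arm moves only by the tool carry_out, never from a script. Its argument "commands" is a list of rows, each a list of 6 numbers: the shift along the tool's x, y, z in m, then the turn, a rotation vector about the tool's x, y, z in degrees. In form: [[dx, dy, dz, wx, wy, wz], ...]. A call has 1 to 12 rows; each row is the pose to reach, as a shift and turn from the pose commanded when the call began, along the tool's axes at that moment; what a row does not reach only later rows make up. A row lasts 1/10 s, in which the tool goes at most 50 mm and 8.59 degrees, less where a joint would pass 70% of its speed; a pose out of reach is approached as far as the arm can. A call with a gripper value outside its range is refused whole. "fingers" is the closure in counts, from 0 (fully open) to 255 (shut), set as the call begins (left out, the last holds). The fingers move at their own pace and stop on an object; "grip_force" is the grip in N (left out, the last holds). Time passes only in rows, so rows that repeat a pose let the fingers close. It gives the time, the measured TCP pose, the force and the opening at its end, in the units of the state.
- r.get_state(): the state, without advancing time (a new reading comes with each control period).
- r.snapshot(name): name is "side" or "top" or "wrist"; returns a dict with "img" (420x560x3 uint8, blue, green, red), "intrinsics" (3x3 intrinsics, pixels), "extrinsics" (4x4, takes a point from camera to world coordinates); the wrist camera has in their place "tool_from_camera" (4x4, takes a point from camera to tool coordinates, whose origin is the TCP and whose axes are the flange's). Camera axes: x right, y down, z forward; pixel columns grow to the right and rows downward; lengths in m; the calibration is good to about 2 mm. A picture is of the moment at which its call begins: read the wrist's pose just before it. There is no depth.
- r.finish_job(): hands the job in, once; it reports no verdict.
Trained networks look in a picture, given as the dict that the camera call returned (one of the last four; its "shot" number tells which), for a name from the list of things; names that differ only in an ending like _2 or _b are one class to them, and where a whole thing is asked for, a point or a joint stands for the part that bears it (a point fixed in the world has none). Each returns a list of dicts, best first, with "p" (0 to 1); they miss things now and then, are a little off and sometimes report something else, mostly with a low value. They report only what shows in the picture. A call takes as long as a camera call.
- r.spot_in(picture, label): "xyz" ([x, y, z] in m, in world coordinates, good to about 4 mm: the middle of the surface that is visible of it).
- r.spot_point(picture, label): "xyz" ([x, y, z] in m, in world coordinates, good to about 4 mm: a listed point, or the origin of a listed thing).
The state is a dict: "clock": time; "q": joint angles; "qd": joint speeds; "joint_torque": joint torques, N m; "tool_pos": TCP position; "eef_rot": TCP orientation; "contact_force": force on the tool from outside, world axes, zero at the start; "moment": the same for the moment, N m; "opening": opening from 0.0 (shut) to 1.0 (fully open).
Only numpy, scipy, OpenCV 4.12 (cv2) and the standard library are available. Lean on these libraries where they do the work, as an engineer would, in place of code of your own. Each camera call takes 0.05 s, during which the arm holds its last target.

## Working session

There is one attempt and no reset: what is moved stays moved. The work goes in short steps, Python scripts to look and compute and a tool call to move; the robot and the scene stay as the last step left them, time stands still between calls to the robot, and variables do not carry over. Pictures are saved under pics/ and viewed, and the job is handed in when it is done.

Besides the shell and the picture viewer there is one more tool, called after "Emit:" by a JSON object that holds its "method" and its "body", one argument or row to a line. carry_out: Moves the arm, as the interface text tells. Its arguments: {"type":"object","properties":{"commands":{"type":"array","items":{"type":"array","items":{"type":"number"}}},"fingers":{"type":"number"},"grip_force":{"type":"number"}},"required":["commands"]}

```bash
mkdir -p pics; python3 - <<'E'
from plant import r
import cv2
s=r.get_state();print({k:(s[k] if not hasattr(s[k],'tolist') else s[k].tolist()) for k in s})
for n in ['side','top']:
    p=r.snapshot(n);cv2.imwrite(f'pics/{n}0.png',p['img'])
    for l in ['sorter_base','empty_bin','knob','tray_mat','tray','tray_handle','tray_lip','glue','screw_jar','tape_measure','block_plane','sanding_block','try_square']:
        o=r.spot_point(p,l)[:2]
        print(n,l,[([round(float(v),3) for v in d['xyz']],round(float(d['p']),2)) for d in o])
E
```

```text
{'clock': 0.0, 'q': [-1.0972305940728275, 0.6899508133151593, -0.19451711221064535, 1.5663606952836586, 0.1572922934677678, 0.9024832270514103, -0.215106082582073], 'qd': [-0.0005584401756129246, 0.0018101468121546494, -0.002458016696914801, -0.00047620250431936183, -0.0019525380303375105, 0.0016317715205159005, -0.00047172970124601313], 'joint_torque': [0.00034734222026600037, -52.75609374046326, -1.2667541205883026, -15.342126488685608, -0.05263913772068918, 0.006673422903986648, 0.00017515758827357786], 'tool_pos': [0.26585064738548997, 0.564937497126608, 0.23792636479047838], 'eef_rot': [0.21807716025706184, 0.9759311103139051, -0.0008953731953283196, -0.00013565590685103235], 'contact_force': [-0.2881241832541887, 0.7484592377807621, 0.042189081300211505], 'moment': [0.0015497670652000154, 0.07357109140701489, -0.007336931498225098], 'opening': 0.9995308748023333}
side sorter_base [([0.638, -0.107, 0.001], 0.81)]
side empty_bin [([0.598, -0.216, 0.028], 0.96), ([0.413, 0.33, 0.012], 0.53)]
side knob [([0.494, -0.166, 0.117], 0.82)]
side tray_mat [([0.497, 0.307, -0.001], 0.72)]

[... 539 characters left out ...]
4], 0.61)]
top sorter_base [([0.639, -0.108, -0.001], 0.89)]
top empty_bin [([0.593, -0.214, 0.032], 0.81)]
top knob [([0.498, -0.165, 0.111], 0.7)]
top tray_mat [([0.483, 0.31, 0.005], 0.72), ([0.495, 0.307, 0.003], 0.69)]
top tray [([0.485, 0.306, 0.005], 0.9), ([0.54, 0.305, 0.012], 0.5)]
top tray_handle [([0.497, 0.305, 0.093], 0.95), ([0.529, 0.275, 0.012], 0.58)]
top tray_lip [([0.411, 0.331, 0.012], 0.95), ([0.537, 0.304, 0.009], 0.25)]
top glue [([0.726, 0.188, -0.0], 0.81)]
top screw_jar [([0.698, 0.433, 0.001], 0.81)]
top tape_measure [([0.401, 0.126, 0.002], 0.84)]
top block_plane [([0.591, -0.505, 0.002], 0.88)]
top sanding_block []
top try_square [([0.432, -0.419, 0.002], 0.79)]
```

View pics/top0.png

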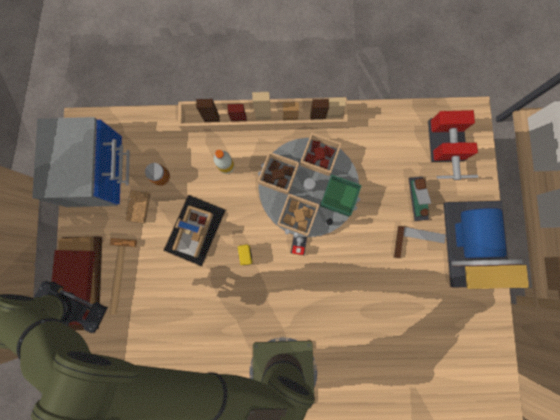

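View pics/side0.png

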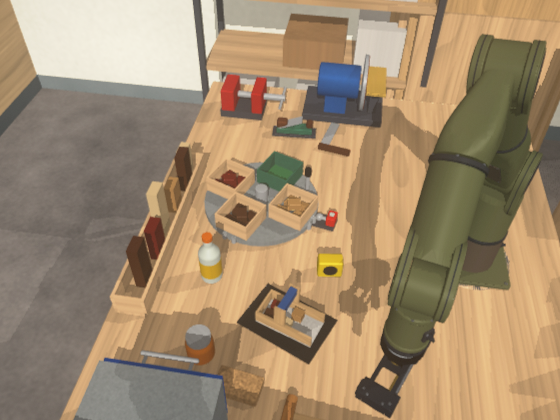

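The top view shows the green bin at (342,196), the knob at (329,221), the red block at (299,244) and the tray at (193,232). In the side view the tray bar is at (288,299) and the red block at (330,218). Next I'll compute the red block's direction and the fine poses.

```bash
cat > h.py <<'E'
import numpy as np, cv2
from plant import r
from scipy.spatial.transform import Rotation as R
def ray(p,u,v,z):
    K=np.array(p['intrinsics']);E=np.array(p['extrinsics'])
    d=E[:3,:3]@np.linalg.solve(K,[u,v,1.]);o=E[:3,3]
    return o+d*(z-o[2])/d[2]
def proj(p,X):
    K=np.array(p['intrinsics']);E=np.linalg.inv(np.array(p['extrinsics']))
    c=E[:3,:3]@np.array(X)+E[:3,3];u=K@c;return u[:2]/u[2]
E
python3 - <<'E'
from h import *
for n in ['top','side']:
    p=r.snapshot(n);im=p['img'].astype(int)
    m=(im[...,2]>110)&(im[...,1]<60)&(im[...,0]<60)
    c=cv2.connectedComponentsWithStats(m.astype(np.uint8))
    for i in range(1,c[0]):
        if c[2][i][4]>15: print(n,c[2][i],c[3][i],ray(p,*c[3][i],0.044).round(3))
    for l in ['sorter_base','empty_bin','knob','tray_mat','tray','tray_handle','tray_lip']:
        o=r.spot_point(p,l)[:1]
        print(n,l,[(np.round(d['xyz'],3).tolist(),round(float(d['p']),2)) for d in o])
    x0,y0,x1,y1=(150,120,370,280) if n=='top' else (180,130,380,380)
    cv2.imwrite(f'pics/{n}1.png',cv2.resize(p['img'][y0:y1,x0:x1],None,fx=3.5 if n=='top' else 2.4,fy=3.5 if n=='top' else 2.4,interpolation=cv2.INTER_CUBIC))
E
```

```text
top [431 111  43  21 578] [451.93598616 118.84602076] [ 0.867 -0.632  0.044]
top [433 142  44  18 508] [454.70669291 149.25      ] [ 0.754 -0.632  0.044]
top [292 245   5   8  23] [293.86956522 248.60869565] [ 0.417 -0.048  0.044]
top [300 246   5   8  24] [302.   249.75] [ 0.412 -0.075  0.044]
top sorter_base [([0.637, -0.111, -0.002], 0.95)]
top empty_bin [([0.595, -0.215, 0.032], 0.7)]
top knob [([0.5, -0.164, 0.111], 0.87)]
top tray_mat [([0.496, 0.308, 0.004], 0.89)]
top tray [([0.484, 0.305, 0.006], 0.84)]
top tray_handle [([0.495, 0.3, 0.093], 0.56)]
top tray_lip [([0.541, 0.301, 0.012], 0.68)]
side [260  80   6  31  80] [262.4125  96.775 ] [ 0.729 -0.653  0.044]
side [234  85   5  22  59] [235.3559322   95.74576271] [ 0.834 -0.642  0.044]
side [144 218  15  38 199] [152.22613065 229.95979899] [0.925 0.088 0.044]
side sorter_base [([0.497, 0.303, 0.094], 0.71)]
side empty_bin [([0.594, -0.215, 0.026], 0.88)]
side knob [([0.492, -0.167, 0.115], 0.82)]
side tray_mat []
side tray [([0.489, 0.304, 0.005], 0.78)]
side tray_handle [([0.499, 0.302, 0.099], 0.73)]
side tray_lip [([0.412, 0.327, 0.011], 0.98)]
```

View pics/top1.png

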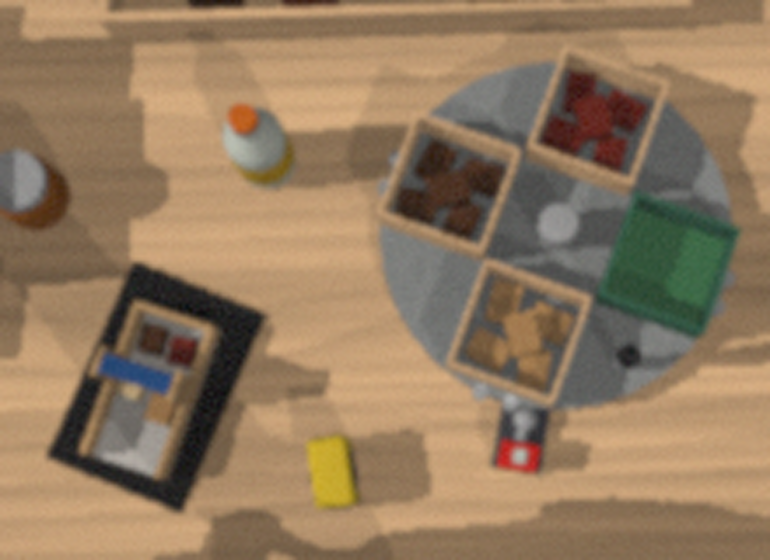

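View pics/side1.png

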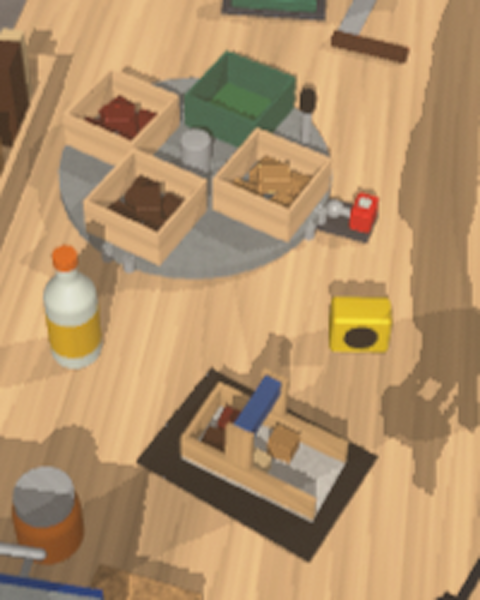

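```bash
cat >> h.py <<'E'
def pose():
    s=r.get_state();return np.array(s['tool_pos']),R.from_quat(s['eef_rot']),s
def row(pos,rot,ref=None):
    """row for world target pos, Rotation rot from ref pose (default: current)"""
    p0,R0=ref if ref else pose()[:2]
    d=R0.inv().apply(np.array(pos)-p0); w=(R0.inv()*rot).as_rotvec(degrees=True)
    return [round(float(v),4) for v in d]+[round(float(v),2) for v in w]
def down(a,tilt=0):
    """tool down with tool y at world angle a deg (z down)"""
    a=np.radians(a);y=np.array([np.cos(a),np.sin(a),0]);z=np.array([0,0,-1.]);x=np.cross(y,z)
    return R.from_matrix(np.c_[x,y,z])
E
python3 - <<'E'
from h import *
print(row([.497,-.166,.2],down(23)))
E
```

```text
[-0.5204, -0.5636, 0.0387, 0.0, -0.0, 41.8]
```

Emit:
{"method": "carry_out", "body": {
  "commands": [
    [-0.04, -0.043, 0.003, 0, 0, 3],
    [-0.075, -0.081, 0.006, 0, 0, 6],
    [-0.11, -0.119, 0.009, 0, 0, 9],
    [-0.145, -0.157, 0.012, 0, 0, 12],
    [-0.18, -0.195, 0.014, 0, 0, 15],
    [-0.215, -0.233, 0.017, 0, 0, 18],
    [-0.25, -0.271, 0.02, 0, 0, 21],
    [-0.285, -0.309, 0.022, 0, 0, 24],
    [-0.32, -0.347, 0.025, 0, 0, 27],
    [-0.355, -0.385, 0.027, 0, 0, 30],
    [-0.39, -0.423, 0.03, 0, 0, 33],
    [-0.42, -0.455, 0.032, 0, 0, 36]
  ],
  "fingers": 0,
  "grip_force": 40
}}

```text
clock: 3.4
tool_pos: [0.4469, -0.0078, 0.2078]
eef_rot: [0.51, 0.86, 0.0, 0.0]
contact_force: [1.4, 0.4, 0.6]
opening: 1.001
```

```bash
python3 - <<'E'
from h import *
print(pose()[2]['q'],pose()[0]);print(row([.497,-.166,.2],down(23)))
E
```

```text
[-0.01303427  0.51788621 -0.10954292  2.11982832  0.11109023  0.50809369
  0.29534536] [ 0.44693524 -0.00781229  0.20783302]
[-0.1628, -0.032, 0.0078, 0.06, 0.01, 5.69]
```

Emit:
{"method": "carry_out", "body": {
  "commands": [
    [-0.04, -0.008, 0.002, 0, 0, 1.5],
    [-0.08, -0.016, 0.004, 0, 0, 3],
    [-0.12, -0.024, 0.006, 0, 0, 4.5],
    [-0.15, -0.029, 0.008, 0, 0, 5.7],
    [-0.163, -0.032, 0.008, 0, 0, 5.7],
    [-0.163, -0.032, 0.008, 0, 0, 5.7],
    [-0.163, -0.032, 0.008, 0, 0, 5.7]
  ]
}}

```text
clock: 4.1
tool_pos: [0.4964, -0.1622, 0.1997]
eef_rot: [0.55, 0.835, 0.0, -0.001]
contact_force: [1.0, 1.1, 1.4]
opening: 0.997
```

```bash
python3 - <<'E'
from h import *
print(pose()[2]['q'].round(3),pose()[0].round(4))
w=r.snapshot('wrist');cv2.imwrite('pics/w1.png',w['img'])
print([(np.round(d['xyz'],4),d['p']) for d in r.spot_point(w,'knob')])
T=np.array(w['tool_from_camera']);K=np.array(w['intrinsics']);print(T.round(3).tolist())
p,Ro,_=pose()
for X in ([.497,-.166,.128],[.5,-.167,.128]):
    c=np.linalg.inv(T)@np.r_[Ro.inv().apply(np.array(X)-p),1];u=K@c[:3];print(u[:2]/u[2])
E
```

```text
[ 0.301  0.611 -0.117  1.917  0.113  0.62   0.518] [ 0.4964 -0.1622  0.1997]
[(array([ 0.4996, -0.1667,  0.1142]), 0.93)]
[[-0.001, -0.951, -0.31, 0.081], [1.0, -0.001, 0.0, 0.001], [-0.0, -0.31, 0.951, -0.146], [0.0, 0.0, 0.0, 1.0]]
[277.04724704 230.36911476]
[280.41270256 233.15988089]
```

View pics/w1.png

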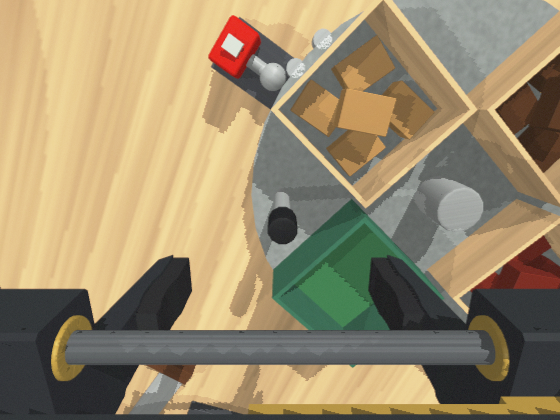

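The knob's top centre is at pixel (283,228), the hub top at (460,208) and the red block's top at about (235,44). I'll refine the geometry from these.

```bash
python3 - <<'E'
from h import *
p,Ro,_=pose()
w=r.snapshot('wrist');T=np.array(w['tool_from_camera']);K=np.array(w['intrinsics'])
def wr(u,v,z):
    d=Ro.apply(T[:3,:3]@np.linalg.solve(K,[u,v,1.]));o=p+Ro.apply(T[:3,3]);return o+d*(z-o[2])/d[2]
k=wr(283,229,.128);h=wr(460,208,.08);b=wr(234,44,.044)
print(p,k,h,b)
ang=lambda a,c:np.degrees(np.arctan2(*(a-c)[1::-1]))
for c in (h,np.array([.638,-.108,0])):
  print(np.hypot(*(k-c)[:2]),ang(k,c),np.hypot(*(b-c)[:2]),ang(b,c))
print([(np.round(d['xyz'],4),d['p']) for d in r.spot_point(w,'empty_bin')],[(np.round(d['xyz'],4),d['p']) for d in r.spot_point(w,'sorter_base')])
E
```

```text
[ 0.49650764 -0.16170771  0.19976351] [ 0.50042734 -0.16340966  0.128     ] [ 0.63693217 -0.10443888  0.08      ] [ 0.41256908 -0.05972861  0.044     ]
0.14869809784805896 -156.6354096920478 0.2287745746793746 168.72993889547567
0.1483120639805126 -158.06207529582167 0.23054116080962114 167.9138058019999
[(array([ 0.5917, -0.2142,  0.0304]), 0.9)] [(array([ 0.637 , -0.1076,  0.0015]), 0.98)]
```

```bash
python3 - <<'E'
from h import *
print(row([.4995,-.1645,.095],down(22.8)))
E
```

```text
[-0.0029, 0.0018, 0.1048, 0.01, -0.04, 0.45]
```

Emit:
{"method": "carry_out", "body": {
  "commands": [
    [-0.003, 0.002, 0.03, 0, 0, 0],
    [-0.003, 0.002, 0.06, 0, 0, 0],
    [-0.003, 0.002, 0.085, 0, 0, 0],
    [-0.003, 0.002, 0.1, 0, 0, 0],
    [-0.003, 0.002, 0.105, 0, 0, 0],
    [-0.003, 0.002, 0.105, 0, 0, 0],
    [-0.003, 0.002, 0.105, 0, 0, 0]
  ]
}}

```text
clock: 5.05
tool_pos: [0.5003, -0.166, 0.0954]
eef_rot: [0.551, 0.834, 0.0, 0.001]
contact_force: [1.0, -0.5, 0.5]
opening: 1.001
```

Emit:
{"method": "carry_out", "body": {
  "commands": [
    [0, 0, 0, 0, 0, 0],
    [0, 0, 0, 0, 0, 0],
    [0, 0, 0, 0, 0, 0],
    [0, 0, 0, 0, 0, 0],
    [0, 0, 0, 0, 0, 0],
    [0, 0, 0, 0, 0, 0],
    [0, 0, 0, 0, 0, 0],
    [0, 0, 0, 0, 0, 0]
  ],
  "fingers": 255,
  "grip_force": 40
}}

```text
clock: 5.85
tool_pos: [0.4998, -0.1661, 0.0946]
eef_rot: [0.551, 0.834, 0.0, -0.0]
contact_force: [-0.1, -0.2, -0.4]
opening: 0.299
```

```bash
python3 - <<'E'
from h import *
p,Ro,s=pose();print(p,s['opening'],s['contact_force'].round(1))
C=np.array([.637,-.107]);
v=p[:2]-C;print(np.hypot(*v),np.degrees(np.arctan2(v[1],v[0])))
for a in range(4,97,4):
    if a>84: break
    q=R.from_euler('z',-a,degrees=True)
    t=np.r_[C,p[2]]+q.apply(np.r_[v,0])
    print(a,row(t,q*Ro))
E
```

```text
[ 0.49979474 -0.16610218  0.0946329 ] 0.2991647042020873 [-0.1 -0.2 -0.4]
0.1493932796994259 -156.69568036832297
4 [0.0104, 0.0003, 0.0, -0.0, 0.0, 4.0]
8 [0.0208, 0.0014, 0.0, -0.0, 0.0, 8.0]
12 [0.0311, 0.0032, 0.0, -0.0, 0.0, 12.0]
16 [0.0412, 0.0056, 0.0, -0.0, 0.0, 16.0]
20 [0.0511, 0.0088, 0.0, -0.0, 0.0, 20.0]
24 [0.0608, 0.0127, 0.0, -0.0, 0.0, 24.0]
28 [0.0702, 0.0172, 0.0, -0.0, 0.0, 28.0]
32 [0.0792, 0.0224, 0.0, -0.0, 0.0, 32.0]
36 [0.0879, 0.0282, 0.0, -0.0, 0.0, 36.0]
40 [0.0962, 0.0346, 0.0, -0.0, 0.0, 40.0]
44 [0.1039, 0.0416, 0.0, -0.0, 0.0, 44.0]
48 [0.1112, 0.049, 0.0, -0.0, 0.0, 48.0]
52 [0.1179, 0.057, 0.0, -0.0, 0.0, 52.0]
56 [0.1241, 0.0654, 0.0, -0.01, 0.0, 56.0]
60 [0.1296, 0.0742, 0.0, -0.01, 0.0, 60.0]
64 [0.1346, 0.0834, 0.0, -0.01, 0.0, 64.0]
68 [0.1388, 0.0929, 0.0, -0.01, 0.0, 68.0]
72 [0.1424, 0.1027, 0.0, -0.01, 0.0, 72.0]
76 [0.1454, 0.1127, 0.0, -0.01, 0.0, 76.0]
80 [0.1476, 0.1229, 0.0, -0.01, 0.0, 80.0]
84 [0.149, 0.1333, 0.0, -0.01, 0.0, 84.0]
```

Emit:
{"method": "carry_out", "body": {
  "commands": [
    [0.01, 0, 0, 0, 0, 4],
    [0.021, 0.001, 0, 0, 0, 8],
    [0.031, 0.003, 0, 0, 0, 12],
    [0.041, 0.006, 0, 0, 0, 16],
    [0.051, 0.009, 0, 0, 0, 20],
    [0.061, 0.013, 0, 0, 0, 24],
    [0.07, 0.017, 0, 0, 0, 28],
    [0.079, 0.022, 0, 0, 0, 32],
    [0.088, 0.028, 0, 0, 0, 36],
    [0.096, 0.035, 0, 0, 0, 40],
    [0.096, 0.035, 0, 0, 0, 40]
  ]
}}

```text
clock: 6.95
tool_pos: [0.4951, -0.0626, 0.0948]
eef_rot: [0.803, 0.596, 0.001, 0.0]
contact_force: [0.8, 0.3, 0.4]
opening: 0.233
```

```bash
python3 - <<'E'
from h import *
p,Ro,s=pose();print(p,s['opening'],s['contact_force'].round(1),s['q'].round(2))
C=np.array([.637,-.107]);
v=p[:2]-C;print(np.hypot(*v),np.degrees(np.arctan2(v[1],v[0])))
w=r.snapshot('wrist');cv2.imwrite('pics/w2.png',w['img'])
E
```

```text
[ 0.49512815 -0.06259803  0.09475347] 0.23296470774846995 [0.8 0.3 0.4] [-0.02  0.78  0.09  2.07 -0.22  0.3  -0.04]
0.1486578498593051 162.62131956516257
```

View pics/w2.png

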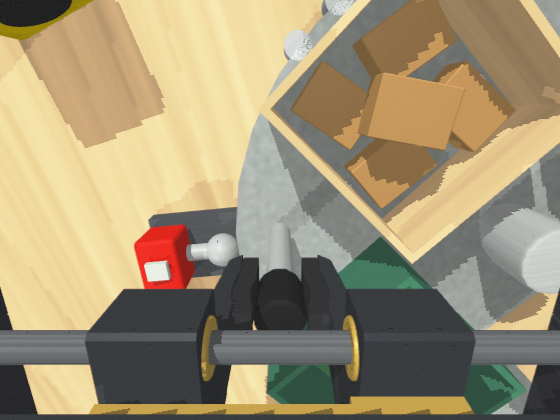

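The wrist view shows the knob at (280,290), held between the pads, with the disc turned about 40 degrees. I'll carry on.

Emit:
{"method": "carry_out", "body": {
  "commands": [
    [0.01, 0, 0, 0, 0, 4],
    [0.021, 0.001, 0, 0, 0, 8],
    [0.031, 0.003, 0, 0, 0, 12],
    [0.041, 0.006, 0, 0, 0, 16],
    [0.051, 0.009, 0, 0, 0, 20],
    [0.061, 0.013, 0, 0, 0, 24],
    [0.07, 0.017, 0, 0, 0, 28],
    [0.079, 0.022, 0, 0, 0, 32],
    [0.088, 0.028, 0, 0, 0, 36],
    [0.096, 0.035, 0, 0, 0, 40],
    [0.096, 0.035, 0, 0, 0, 40],
    [0.096, 0.035, 0, 0, 0, 40]
  ]
}}

```text
clock: 8.2
tool_pos: [0.5569, 0.0184, 0.0948]
eef_rot: [0.958, 0.286, 0.001, -0.0]
contact_force: [4.1, 4.2, -0.3]
opening: 0.234
```

```bash
python3 - <<'E'
from h import *
p,Ro,s=pose();print(p,s['opening'],s['contact_force'].round(1),s['q'].round(2))
C=np.array([.637,-.107]);
v=p[:2]-C;print(np.hypot(*v),np.degrees(np.arctan2(v[1],v[0])))
w=r.snapshot('wrist');cv2.imwrite('pics/w3.png',w['img'])
t=r.snapshot('top');cv2.imwrite('pics/t3.png',cv2.resize(t['img'][120:280,150:370],None,fx=3.5,fy=3.5))
for P in (w,t):print([(np.round(d['xyz'],4),d['p']) for d in r.spot_point(P,'empty_bin')])
E
```

```text
[0.55692536 0.0184433  0.09478499] 0.2340826348568784 [ 4.1  4.2 -0.3] [-0.3   0.84  0.31  1.9  -0.53  0.47 -0.59]
0.148821940509568 122.55144550741755
[]
[(array([ 0.5251, -0.0857,  0.0328]), 0.86)]
```

View pics/w3.png

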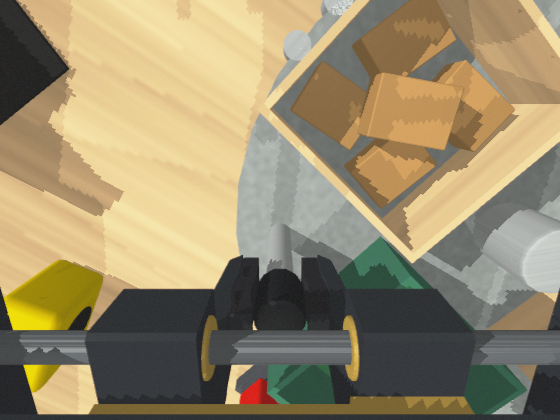

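View pics/t3.png

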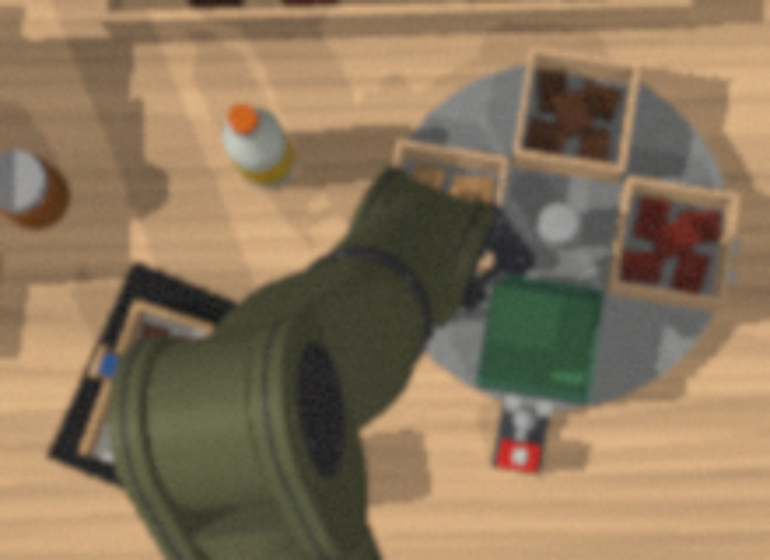

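The green bin is at crop (543,340), lined up with the red block, and the detent is pulling the knob in. I'll let go.

Emit:
{"method": "carry_out", "body": {
  "commands": [
    [0, 0, 0, 0, 0, 0],
    [0, 0, 0, 0, 0, 0],
    [0, 0, 0, 0, 0, 0],
    [0, 0, 0, 0, 0, 0],
    [0, 0, 0, 0, 0, 0],
    [0, 0, -0.02, 0, 0, 0],
    [0, 0, -0.05, 0, 0, 0],
    [0, 0, -0.08, 0, 0, 0],
    [0, 0, -0.11, 0, 0, 0],
    [0, 0, -0.11, 0, 0, 0],
    [0, 0, -0.11, 0, 0, 0]
  ],
  "fingers": 0
}}

```text
clock: 9.5
tool_pos: [0.5557, 0.0177, 0.2049]
eef_rot: [0.959, 0.285, 0.0, -0.0]
contact_force: [-0.1, 0.5, -0.5]
opening: 1.0
```

```bash
python3 - <<'E'
from h import *
p,Ro,s=pose();print(p,s['opening'],s['contact_force'].round(1),s['q'].round(2))
w=r.snapshot('wrist');cv2.imwrite('pics/w4.png',w['img'])
t=r.snapshot('side');cv2.imwrite('pics/s4.png',t['img'])
for P in (w,t):
  for l in('empty_bin','knob','sorter_base'): print(l,[(np.round(d['xyz'],4),d['p']) for d in r.spot_point(P,l)])
E
```

```text
[0.55572485 0.01773506 0.20492238] 1.000020989003534 [-0.1  0.5 -0.5] [-0.38  0.69  0.45  1.83 -0.44  0.72 -0.67]
empty_bin [(array([ 0.5227, -0.0855,  0.0299]), 0.82)]
knob [(array([0.5545, 0.0176, 0.1136]), 0.83)]
sorter_base [(array([ 0.6374, -0.1079,  0.0041]), 0.72)]
empty_bin [(array([ 0.5294, -0.0867,  0.0278]), 0.72)]
knob [(array([0.5487, 0.0171, 0.1166]), 0.58)]
sorter_base [(array([ 0.6358, -0.1085, -0.0018]), 0.91)]
```

View pics/w4.png

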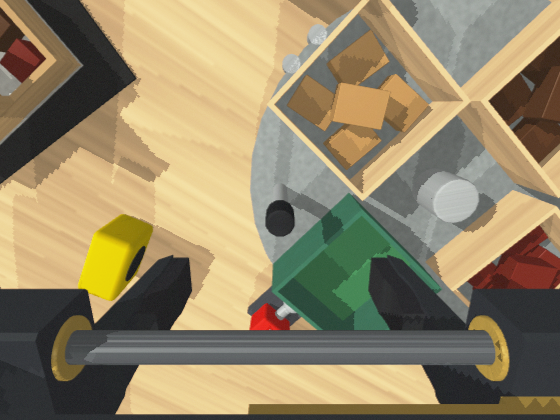

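View pics/s4.png

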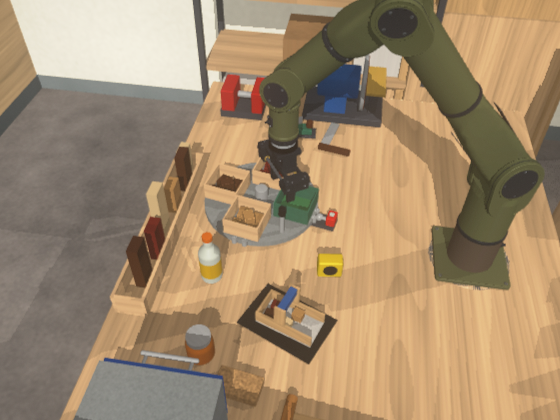

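Wrist view: knob released at (280,216), green bin facing the red block at (268,320). The knob lies at 123.5° against 123.3° expected, so it is home. On to the tray.

```bash
python3 - <<'E'
from h import *
print(row([.4975,.3035,.21],down(-17)))
E
```

```text
[0.1076, -0.2712, -0.0059, -0.05, 0.04, -39.9]
```

Emit:
{"method": "carry_out", "body": {
  "commands": [
    [0.012, -0.03, -0.003, 0, 0, -4],
    [0.024, -0.06, -0.005, 0, 0, -8],
    [0.036, -0.09, -0.006, 0, 0, -13],
    [0.048, -0.12, -0.006, 0, 0, -18],
    [0.06, -0.15, -0.006, 0, 0, -23],
    [0.072, -0.18, -0.006, 0, 0, -28],
    [0.084, -0.21, -0.006, 0, 0, -32],
    [0.096, -0.24, -0.006, 0, 0, -36],
    [0.104, -0.262, -0.006, 0, 0, -40],
    [0.108, -0.271, -0.006, 0, 0, -40],
    [0.108, -0.271, -0.006, 0, 0, -40],
    [0.108, -0.271, -0.006, 0, 0, -40]
  ]
}}

```text
clock: 11.1
tool_pos: [0.4988, 0.3016, 0.2107]
eef_rot: [0.804, 0.594, -0.0, 0.001]
contact_force: [0.8, 0.4, -0.5]
opening: 0.998
```

```bash
cat >> h.py <<'E'
def wr(w,p,Ro,u,v,z):
    T=np.array(w['tool_from_camera']);K=np.array(w['intrinsics'])
    d=Ro.apply(T[:3,:3]@np.linalg.solve(K,[u,v,1.]));o=p+Ro.apply(T[:3,3]);return o+d*(z-o[2])/d[2]
E
python3 - <<'E'
from h import *
p,Ro,s=pose();print(p,s['q'].round(2))
w=r.snapshot('wrist');cv2.imwrite('pics/w5.png',w['img'])
for l in('tray_handle','tray_lip','tray','tray_mat'): print(l,[(np.round(d['xyz'],4),d['p']) for d in r.spot_point(w,l)])
im=w['img'].astype(int);m=(im[...,0]>100)&(im[...,2]<80)&(im[...,1]<110)
c=cv2.connectedComponentsWithStats(m.astype(np.uint8))
for i in range(1,c[0]):
    if c[2][i][4]>300:
        ys,xs=np.where(c[1]==i);rc=cv2.minAreaRect(np.c_[xs,ys].astype(np.float32));print(c[2][i],c[3][i],rc)
        b=cv2.boxPoints(rc);print([wr(w,p,Ro,*q,.106).round(4) for q in b])
t=r.snapshot('top');cv2.imwrite('pics/t5.png',cv2.resize(t['img'][120:280,150:370],None,fx=3.5,fy=3.5))
E
```

```text
[0.49881541 0.30163126 0.21065666] [-0.81  0.69  0.32  1.74 -0.29  0.76 -0.64]
tray_handle [(array([0.4992, 0.2968, 0.094 ]), 0.56)]
tray_lip [(array([0.4109, 0.3356, 0.0102]), 0.89)]
tray [(array([0.4964, 0.3212, 0.0106]), 0.72), (array([0.489 , 0.3085, 0.0055]), 0.6), (array([0.5403, 0.2992, 0.0059]), 0.43)]
tray_mat []
[ 264  165   28   85 2048] [277.33056641 206.42382812] ((277.69793701171875, 207.067626953125), (25.11119270324707, 84.48309326171875), 1.7623909711837769)
[array([0.4767, 0.2735, 0.106 ]), array([0.5001, 0.3395, 0.106 ]), array([0.5181, 0.3333, 0.106 ]), array([0.4962, 0.2668, 0.106 ])]
```

View pics/w5.png

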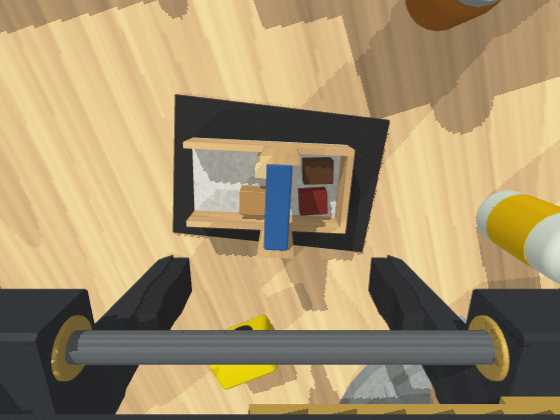

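View pics/t5.png

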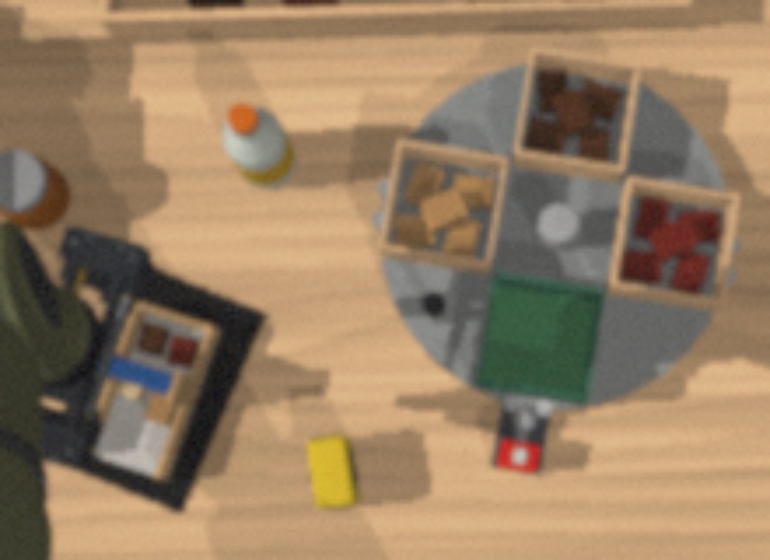

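Wrist view: blue bar at (278,207), offcuts well below it. The top view shows the sorter aligned, with the green bin at crop (543,340). I'll turn 2° more and descend onto the bar.

```bash
python3 - <<'E'
from h import *
print(row([.4974,.3034,.075],down(-19)))
E
```

```text
[0.0004, -0.0014, 0.1358, 0.02, 0.01, 2.01]
```

Emit:
{"method": "carry_out", "body": {
  "commands": [
    [0, -0.001, 0.03, 0, 0, 2],
    [0, -0.001, 0.06, 0, 0, 2],
    [0, -0.001, 0.09, 0, 0, 2],
    [0, -0.001, 0.115, 0, 0, 2],
    [0, -0.001, 0.13, 0, 0, 2],
    [0, -0.001, 0.136, 0, 0, 2],
    [0, -0.001, 0.136, 0, 0, 2],
    [0, -0.001, 0.136, 0, 0, 2]
  ]
}}

```text
clock: 12.2
tool_pos: [0.4981, 0.3041, 0.0757]
eef_rot: [0.814, 0.581, 0.001, 0.0]
contact_force: [0.1, -0.4, -0.4]
opening: 0.999
```

Emit:
{"method": "carry_out", "body": {
  "commands": [
    [0, 0, 0, 0, 0, 0],
    [0, 0, 0, 0, 0, 0],
    [0, 0, 0, 0, 0, 0],
    [0, 0, 0, 0, 0, 0],
    [0, 0, 0, 0, 0, 0],
    [0, 0, 0, 0, 0, 0],
    [0, 0, 0, 0, 0, 0],
    [0, 0, 0, 0, 0, 0],
    [0, 0, 0, 0, 0, 0],
    [0, 0, 0, 0, 0, 0]
  ],
  "fingers": 255,
  "grip_force": 50
}}

```text
clock: 13.2
tool_pos: [0.4973, 0.3039, 0.0747]
eef_rot: [0.814, 0.581, 0.0, 0.0]
contact_force: [1.0, -0.2, -0.4]
opening: 0.216
```

Emit:
{"method": "carry_out", "body": {
  "commands": [
    [0, 0, -0.005, 0, 0, 0],
    [0, 0, -0.015, 0, 0, 0],
    [0, 0, -0.03, 0, 0, 0],
    [0, 0, -0.05, 0, 0, 0],
    [0, 0, -0.07, 0, 0, 0],
    [0, 0, -0.09, 0, 0, 0],
    [0, 0, -0.105, 0, 0, 0],
    [0, 0, -0.115, 0, 0, 0],
    [0, 0, -0.12, 0, 0, 0],
    [0, 0, -0.12, 0, 0, 0],
    [0, 0, -0.12, 0, 0, 0]
  ]
}}

```text
clock: 14.3
tool_pos: [0.4967, 0.3037, 0.1941]
eef_rot: [0.814, 0.581, -0.001, -0.0]
contact_force: [-0.3, 0.4, -2.5]
opening: 0.219
```

```bash
python3 - <<'E'
from h import *
p,Ro,s=pose();print(p,s['q'].round(2),s['opening'],s['contact_force'].round(1))
w=r.snapshot('wrist');cv2.imwrite('pics/w6.png',w['img'])
w=r.snapshot('side');cv2.imwrite('pics/s6.png',w['img'])
E
```

```text
[0.49673344 0.30370605 0.19413206] [-0.81  0.71  0.32  1.76 -0.31  0.72 -0.66] 0.21903346097012338 [-0.3  0.4 -2.5]
```

View pics/w6.png

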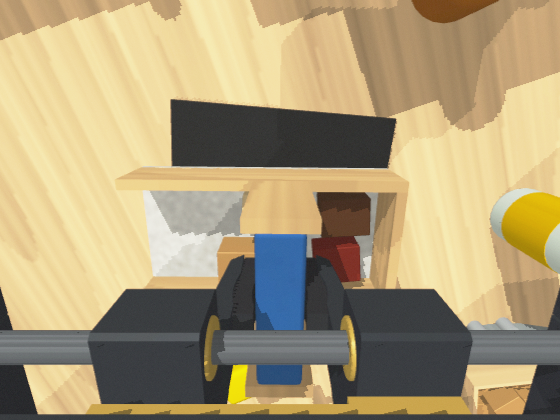

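View pics/s6.png

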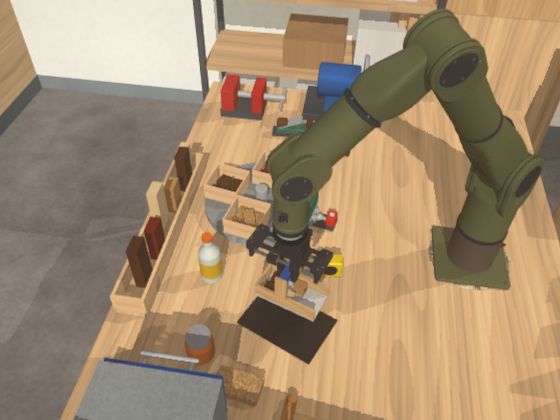

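The tray hangs level from the bar, with all the offcuts in it (brown at (345,213), red (335,258), tan (235,258)). I'll plan the carry and the tipping.

```bash
cat >> h.py <<'E'
B=np.array([.5248,-.0847]);EA=-11.7
def pour(theta,lipx,lipz):
    """TCP pose with tray tipped theta deg, lip at bin x=lipx, height lipz"""
    a=np.radians(EA);e=np.array([np.cos(a),np.sin(a),0]);t=np.radians(theta);up=np.array([0,0,1.])
    y=e*np.cos(t)+up*np.sin(t);z=e*np.sin(t)-up*np.cos(t);x=np.cross(y,z)
    Ro=R.from_matrix(np.c_[x,y,z])
    lip=np.r_[B,0]+e*lipx+up*lipz
    return lip-Ro.apply([0,-.09,.065]),Ro
E
python3 - <<'E'
from h import *
p,Ro=pour(0,.022,.185);print(p,row(p,Ro))
E
```

```text
[ 0.63447295 -0.10741218  0.25      ] [-0.3444, 0.2634, -0.056, -0.07, 0.07, -7.19]
```

Emit:
{"method": "carry_out", "body": {
  "commands": [
    [-0.005, 0.004, -0.006, 0, 0, 0],
    [-0.016, 0.012, -0.018, 0, 0, 0],
    [-0.033, 0.025, -0.035, 0, 0, -0.5],
    [-0.053, 0.041, -0.05, 0, 0, -1],
    [-0.075, 0.057, -0.056, 0, 0, -1.5],
    [-0.098, 0.075, -0.056, 0, 0, -2],
    [-0.121, 0.093, -0.056, 0, 0, -2.5],
    [-0.144, 0.11, -0.056, 0, 0, -3],
    [-0.167, 0.128, -0.056, 0, 0, -3.5],
    [-0.19, 0.145, -0.056, 0, 0, -4],
    [-0.213, 0.163, -0.056, 0, 0, -4.5],
    [-0.236, 0.18, -0.056, 0, 0, -5]
  ]
}}

```text
clock: 15.6
tool_pos: [0.5914, 0.0191, 0.2517]
eef_rot: [0.788, 0.616, 0.0, 0.001]
contact_force: [-0.4, 0.6, -2.8]
opening: 0.223
```

Emit:
{"method": "carry_out", "body": {
  "commands": [
    [-0.025, 0.015, 0, 0, 0, -0.5],
    [-0.047, 0.031, 0, 0, 0, -1],
    [-0.068, 0.046, 0, 0, 0, -1.5],
    [-0.085, 0.059, 0, 0, 0, -2],
    [-0.095, 0.068, 0, 0, 0, -2.2],
    [-0.1, 0.073, 0, 0, 0, -2.2],
    [-0.1, 0.073, 0, 0, 0, -2.2],
    [-0.1, 0.073, 0, 0, 0, -2.2],
    [-0.1, 0.073, 0, 0, 0, -2.2]
  ]
}}

```text
clock: 16.5
tool_pos: [0.6377, -0.0906, 0.2506]
eef_rot: [0.775, 0.632, 0.0, -0.001]
contact_force: [-0.3, 0.7, -2.8]
opening: 0.221
```

```bash
python3 - <<'E'
from h import *
p,Ro,s=pose();print(p,s['q'].round(2),s['opening'],s['contact_force'].round(1))
for th,lx,lz in [(0,.022,.185),(6,.022,.175),(12,.022,.16),(18,.022,.145),(20,.022,.13),(20,.022,.11),(20,.022,.1),(24,.022,.1),(28,.022,.1),(32,.022,.1),(36,.022,.1),(40,.022,.1)]: print(th,row(*pour(th,lx,lz)))
t=r.snapshot('side');cv2.imwrite('pics/s7.png',t['img'])
t=r.snapshot('top');cv2.imwrite('pics/t7.png',cv2.resize(t['img'][120:280,250:400],None,fx=3.5,fy=3.5))
E
```

```text
[ 0.63768618 -0.09062619  0.25061647] [-0.07  0.71  0.26  1.5  -0.21  0.95  0.05] 0.22086658809165036 [-0.3  0.7 -2.8]
0 [-0.0171, 0.0002, 0.0006, -0.05, -0.06, 0.11]
6 [-0.0171, -0.0071, 0.0016, -6.05, -0.06, 0.11]
12 [-0.0171, -0.0153, 0.0083, -12.05, -0.07, 0.11]
18 [-0.0171, -0.0243, 0.016, -18.05, -0.08, 0.1]
20 [-0.0171, -0.0274, 0.0288, -20.05, -0.08, 0.1]
20 [-0.0171, -0.0274, 0.0488, -20.05, -0.08, 0.1]
20 [-0.0171, -0.0274, 0.0588, -20.05, -0.08, 0.1]
24 [-0.0171, -0.034, 0.0546, -24.05, -0.08, 0.1]
28 [-0.0171, -0.0408, 0.051, -28.05, -0.09, 0.1]
32 [-0.017, -0.0479, 0.0478, -32.05, -0.09, 0.09]
36 [-0.017, -0.0551, 0.0452, -36.05, -0.09, 0.09]
40 [-0.017, -0.0626, 0.043, -40.05, -0.1, 0.09]
```

View pics/s7.png

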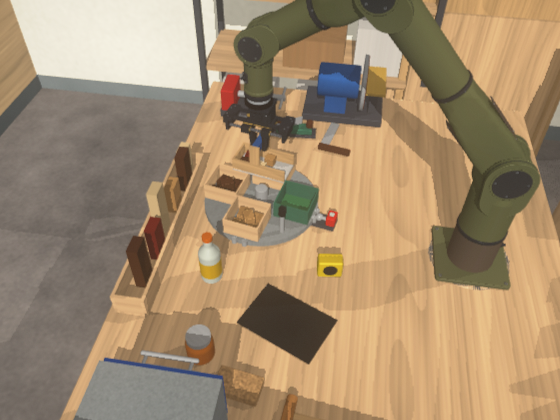

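View pics/t7.png

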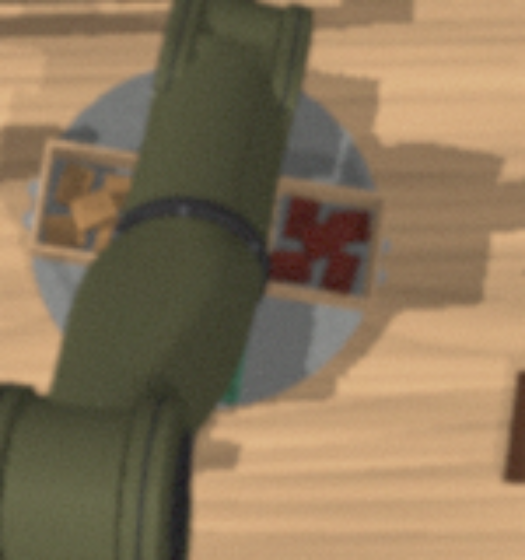

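The side view shows the tray at (262,160), level above the hub with the offcuts still inside. Next step: tip to 20° and lower the lip to the rim.

Emit:
{"method": "carry_out", "body": {
  "commands": [
    [-0.006, 0, 0, 0, 0, 0],
    [-0.013, -0.002, 0, -2, 0, 0],
    [-0.017, -0.005, 0.001, -4, 0, 0],
    [-0.017, -0.007, 0.002, -6, 0, 0],
    [-0.017, -0.011, 0.004, -9, 0, 0],
    [-0.017, -0.015, 0.008, -12, 0, 0],
    [-0.017, -0.02, 0.012, -15, 0, 0],
    [-0.017, -0.024, 0.018, -18, 0, 0],
    [-0.017, -0.027, 0.03, -20, 0, 0],
    [-0.017, -0.027, 0.042, -20, 0, 0],
    [-0.017, -0.027, 0.049, -20, 0, 0],
    [-0.017, -0.027, 0.049, -20, 0, 0]
  ]
}}

```text
clock: 17.8
tool_pos: [0.6075, -0.1036, 0.2008]
eef_rot: [0.764, 0.622, 0.109, 0.134]
contact_force: [-0.1, 0.3, -2.4]
opening: 0.221
```

```bash
python3 - <<'E'
from h import *
p,Ro,s=pose();print(p,s['q'].round(2),s['opening'],s['contact_force'].round(1))
for th,lx,lz in [(20,.022,.11),(20,.022,.1),(24,.022,.1),(28,.022,.1),(32,.022,.1),(36,.022,.1),(40,.022,.1)]: print(th,row(*pour(th,lx,lz)))
w=r.snapshot('wrist');cv2.imwrite('pics/w8.png',w['img'])
t=r.snapshot('side');cv2.imwrite('pics/s8.png',cv2.resize(t['img'][60:260,180:380],None,fx=2.8,fy=2.8))
E
```

```text
[ 0.60753598 -0.10362921  0.20084774] [-0.03  0.63  0.15  1.99 -0.27  0.19  0.13] 0.22060225613233014 [-0.1  0.3 -2.4]
20 [0.0018, -0.0001, -0.0011, -0.11, 0.01, -0.0]
20 [0.0018, -0.0035, 0.0083, -0.11, 0.01, -0.0]
24 [0.0018, -0.0083, 0.0022, -4.11, 0.01, -0.0]
28 [0.0018, -0.0135, -0.0036, -8.11, 0.01, -0.0]
32 [0.0018, -0.0191, -0.009, -12.11, 0.01, -0.0]
36 [0.0018, -0.025, -0.014, -16.11, 0.01, -0.0]
40 [0.0018, -0.0313, -0.0185, -20.11, 0.01, -0.0]
```

View pics/s8.png

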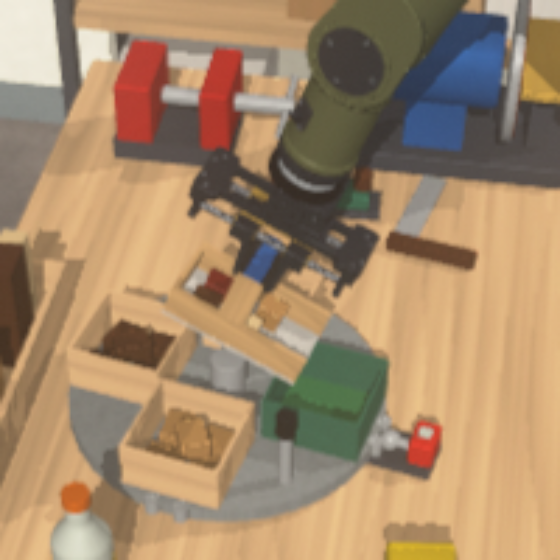

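View pics/w8.png

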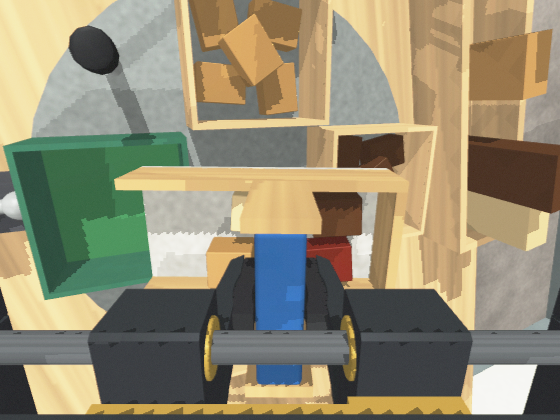

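The side view shows the tray tipped 20°, with the lip over the green bin and the offcuts still lying. But q6 is down to 0.19 (limit 0.04), so tipping to 38° in this direction may not be reachable. I'll fit a kinematic model to the recorded poses and check the alternatives.

```bash
cat > kin.py <<'E'
import numpy as np, itertools
from scipy.spatial.transform import Rotation as R
from scipy.optimize import least_squares
D=[([-1.0972,.68995,-.1945,1.56636,.15729,.90248,-.2151],[.26585,.56494,.23793],[.2181,.9759,-.0009,-.0001]),
([-.01303,.51789,-.10954,2.11983,.11109,.50809,.29535],[.44694,-.00781,.20783],[.51,.86,0,0]),
([.301,.611,-.117,1.917,.113,.62,.518],[.4964,-.1622,.1997],[.55,.835,0,-.001]),
([-.02,.78,.09,2.07,-.22,.3,-.04],[.4951,-.0626,.0948],[.803,.596,.001,0]),
([-.3,.84,.31,1.9,-.53,.47,-.59],[.5569,.0184,.0948],[.958,.286,.001,0]),
([-.38,.69,.45,1.83,-.44,.72,-.67],[.5557,.0177,.2049],[.959,.285,0,0]),
([-.81,.69,.32,1.74,-.29,.76,-.64],[.4988,.3016,.2107],[.804,.594,0,.001]),
([-.81,.71,.32,1.76,-.31,.72,-.66],[.4967,.3037,.1941],[.814,.581,-.001,0]),
([-.07,.71,.26,1.5,-.21,.95,.05],[.6377,-.0906,.2506],[.775,.632,0,-.001]),
([-.03,.63,.15,1.99,-.27,.19,.13],[.6075,-.1036,.2008],[.764,.622,.109,.134])]
ax='zyzyzyz'
def fk(q,sg,P):
    d1,d3,a3,d5,a5,a6,d7,yaw,off2=P
    off=[[0,0,d1],[off2,0,0],[a3,0,d3],[-a3,0,0],[a5,0,d5],[a6,0,0],[0,0,d7]]
    T=R.identity();p=np.zeros(3)
    for i in range(7):
        # joint i then link
        T=T*R.from_euler(ax[i],sg[i]*q[i]); 
        p=p+T.apply(off[i])
    return p,T*R.from_euler('z',yaw)
def res(P,sg):
    o=[]
    for q,x,h in D:
        p,T=fk(q,sg,P);o+=list((p-x)*1)
        o+=list((T.inv()*R.from_quat(h)).as_rotvec()*.3)
    return o
if __name__=='__main__':
    best=[]
    for s in itertools.product([1,-1],repeat=4):
        sg=[s[0],1,s[1],1,s[2],1,s[3]]
        for yaw in (0,np.pi/2,np.pi,-np.pi/2):
            f=least_squares(res,[.3,.35,0,.35,0,0,.25,yaw,0],args=(sg,))
            best.append((f.cost,sg,f.x,f.fun))
    best.sort(key=lambda b:b[0])
    for b in best[:3]: print(b[0],b[1],b[2].round(4),np.abs(b[3]).max())
    b=best[0];np.save('kin.npy',np.r_[b[1],b[2]])
    print(np.round(b[3].reshape(-1,6),3))
E
python3 kin.py
```

```text
0.006590333169005711 [-1, 1, -1, 1, -1, 1, -1] [ 0.3213  0.5551 -0.0868  0.351  -0.1022 -0.0455  0.3383  1.5731  0.0231] 0.05773753649047475
0.006590333169005715 [-1, 1, -1, 1, -1, 1, -1] [ 0.3213  0.5551 -0.0868  0.351  -0.1022 -0.0455  0.3383 -4.7101  0.0231] 0.05773753640920225
0.006590333169005718 [-1, 1, -1, 1, -1, 1, -1] [ 0.3213  0.5551 -0.0868  0.351  -0.1022 -0.0455  0.3383  1.5731  0.0231] 0.05773753631222616
[[-0.051  0.024  0.008 -0.    -0.    -0.001]
 [-0.003  0.058 -0.01   0.     0.    -0.001]
 [ 0.017  0.055 -0.002  0.001  0.    -0.001]
 [ 0.006  0.018 -0.003 -0.     0.    -0.001]
 [-0.005 -0.008  0.005  0.001 -0.003  0.003]
 [-0.012  0.008 -0.007 -0.001 -0.001  0.001]
 [-0.015  0.017 -0.003 -0.     0.001  0.001]
 [-0.011  0.012 -0.002  0.002 -0.    -0.001]
 [ 0.006  0.033  0.006  0.003 -0.    -0.   ]
 [ 0.002  0.019  0.009 -0.001 -0.002 -0.001]]
```

```bash
cat > kin2.py <<'E'
import numpy as np
from scipy.spatial.transform import Rotation as R
from scipy.optimize import least_squares
from kin import D,ax
SG=[-1,1,-1,1,-1,1,-1]
def fk(q,P,full=False):
    off=np.reshape(P,(7,3));T=R.identity();p=np.zeros(3)
    for i in range(7):
        T=T*R.from_euler(ax[i],SG[i]*q[i]);p=p+T.apply(off[i])
    return p,T*R.from_euler('z',np.pi/2)
P0=np.array([0,0,.32,0,0,0,-.05,0,.5,0,0,0,0,0,.35,0,0,0,0,0,.33])
def fit():
    def res(P):
        return np.r_[np.concatenate([fk(q,P)[0]-x for q,x,_ in D])/.003,(P-P0)/.15]
    return least_squares(res,P0)
if __name__=='__main__':
    f=fit();P=f.x;print(P.reshape(7,3).round(3));print((f.fun[:30]*.003).reshape(-1,3).round(4));np.save('P.npy',P)
E
python3 kin2.py
```

```text
[[-0.001 -0.008  0.347]
 [ 0.006 -0.008  0.034]
 [-0.003 -0.012  0.534]
 [ 0.016 -0.012 -0.005]
 [-0.015 -0.004  0.345]
 [-0.003 -0.004  0.001]
 [ 0.003  0.001  0.331]]
[[-0.0015  0.0006 -0.0008]
 [ 0.0003 -0.0001  0.0011]
 [ 0.0003 -0.0009  0.0005]
 [-0.0013 -0.0024 -0.0011]
 [ 0.002   0.      0.0019]
 [-0.0006  0.0016 -0.0021]
 [-0.0008  0.     -0.0011]
 [ 0.001  -0.0028 -0.0002]
 [ 0.0003  0.0006  0.0018]
 [ 0.0003  0.002  -0.0001]]
```

```bash
cat > ik.py <<'E'
import numpy as np
from kin2 import fk
from scipy.spatial.transform import Rotation as R
from scipy.optimize import least_squares
P=np.load('P.npy')
lo=np.array([-3.01,-.46,-1.47,.13,-1,.04,-2.66]);hi=np.array([3.01,2.08,1.51,2.56,4.14,2.09,2.66])
def ik(pos,Ro,q0,w=.02,m=.04):
    def f(q):
        p,T=fk(q,P);return np.r_[(p-pos)/.01,(T.inv()*Ro).as_rotvec()/.02,w*(q-q0)]
    s=least_squares(f,np.clip(q0,lo+m+.01,hi-m-.01),bounds=(lo+m,hi-m))
    p,T=fk(s.x,P);return s.x,np.linalg.norm(p-pos),np.degrees((T.inv()*Ro).magnitude())
E
cat > opt.py <<'E'
from ik import *
B=np.array([.5248,-.0847])
def pour(theta,lipx,lipz,EA):
    a=np.radians(EA);e=np.array([np.cos(a),np.sin(a),0]);t=np.radians(theta);up=np.array([0,0,1.])
    y=e*np.cos(t)+up*np.sin(t);z=e*np.sin(t)-up*np.cos(t);x=np.cross(y,z)
    Ro=R.from_matrix(np.c_[x,y,z]);lip=np.r_[B,0]+e*lipx+up*lipz
    return lip-Ro.apply([0,-.09,.065]),Ro
qn=np.array([-.03,.63,.15,1.99,-.27,.19,.13])
if __name__=='__main__':
    for EA in (-11.7,):
        q=qn.copy()
        for th in range(20,42,2):
            q,a,b=ik(*pour(th,.022,.1,EA),q);print(EA,th,q.round(2),round(a,4),round(b,2))
    for EA in (-101.7,-56.7,33.3,78.3):
        q=qn.copy()
        # back to level, raise, rotate
        for th in (15,10,5,0): q,a,b=ik(*pour(th,.022,.2,-11.7),q)
        n=10
        for k in range(1,n+1): q,a,b=ik(*pour(0,.022,.2,-11.7+(EA+11.7)*k/n),q)
        print(EA,'lvl',q.round(2),round(a,4),round(b,2))
        for th in range(4,41,4):
            q,a,b=ik(*pour(th,.022,.2-.1*min(th,20)/20,EA),q)
            print(EA,th,q.round(2),round(a,4),round(b,2))
E
python3 opt.py
```

```text
-11.7 20 [-0.03  0.64  0.15  2.   -0.27  0.16  0.13] 0.0 0.0
-11.7 22 [-0.03  0.63  0.13  2.04 -0.28  0.09  0.13] 0.0 0.0
-11.7 24 [-0.1   0.63  0.22  2.06 -0.96  0.08  0.79] 0.0004 0.05
-11.7 26 [-0.11  0.62  0.23  2.06 -0.96  0.08  0.79] 0.0092 1.23
-11.7 28 [-0.12  0.61  0.24  2.06 -0.96  0.08  0.79] 0.018 2.4
-11.7 30 [-0.13  0.59  0.25  2.06 -0.96  0.08  0.79] 0.0269 3.58
-11.7 32 [-0.14  0.58  0.26  2.06 -0.96  0.08  0.78] 0.0358 4.76
-11.7 34 [-0.15  0.56  0.28  2.07 -0.96  0.08  0.78] 0.0447 5.95
-11.7 36 [-0.17  0.55  0.29  2.07 -0.96  0.08  0.78] 0.0537 7.13
-11.7 38 [-0.18  0.53  0.31  2.07 -0.96  0.08  0.78] 0.0628 8.32
-11.7 40 [-0.2   0.52  0.33  2.07 -0.96  0.08  0.77] 0.0719 9.5
-101.7 lvl [-0.12  0.64  0.7   1.81 -0.52  0.89 -0.96] 0.0 0.0
-101.7 4 [-0.19  0.66  0.73  1.84 -0.5   0.82 -1.  ] 0.0 0.0
-101.7 8 [-0.26  0.7   0.77  1.87 -0.48  0.76 -1.04] 0.0 0.0
-101.7 12 [-0.32  0.74  0.8   1.9  -0.47  0.71 -1.09] 0.0 0.0
-101.7 16 [-0.39  0.79  0.84  1.92 -0.46  0.66 -1.13] 0.0 0.0
-101.7 20 [-0.45  0.85  0.87  1.93 -0.46  0.62 -1.18] 0.0 0.0
-101.7 24 [-0.52  0.89  0
[... 1592 characters left out ...]
0.74  2.09 -0.96  0.08  1.8 ] 0.0238 3.05
78.3 lvl [-0.    0.55 -0.21  1.77  0.15  0.83  1.08] 0.0 0.0
78.3 4 [ 0.07  0.57 -0.26  1.8   0.1   0.76  1.15] 0.0 0.0
78.3 8 [ 0.15  0.59 -0.31  1.84  0.06  0.7   1.22] 0.0 0.0
78.3 12 [ 0.24  0.61 -0.37  1.87  0.01  0.64  1.29] 0.0 0.0
78.3 16 [ 0.33  0.65 -0.44  1.89 -0.02  0.58  1.37] 0.0 0.0
78.3 20 [ 0.42  0.69 -0.51  1.91 -0.06  0.54  1.44] 0.0 0.0
78.3 24 [ 0.51  0.72 -0.58  1.91 -0.09  0.54  1.51] 0.0 0.0
78.3 28 [ 0.6   0.74 -0.65  1.9  -0.12  0.56  1.57] 0.0 0.0
78.3 32 [ 0.68  0.78 -0.71  1.9  -0.15  0.57  1.63] 0.0 0.0
78.3 36 [ 0.76  0.81 -0.77  1.89 -0.17  0.59  1.68] 0.0 0.0
78.3 40 [ 0.82  0.85 -0.82  1.88 -0.19  0.61  1.73] 0.0 0.0
```

The model shows tipping toward the robot tops out at about 24°. Pouring with the lip toward +y (yaw −90°) reaches 40° with good joint margins. So I'll level the tray, turn it 90° clockwise, and pour from the −y side.

```bash
python3 - <<'E'
from h import row,pose
from opt import *
for th,z in [(15,.13),(10,.15),(5,.17),(0,.185)]: print(row(*pour(th,.022,z,-11.7)))
ref=pour(0,.022,.185,-11.7)
for a in range(9,91,9): print(a,row(*pour(0,.022,.185,-11.7-a),ref))
E
```

```text
[0.0017, 0.0107, -0.0111, 5.04, 0.01, -0.01]
[0.0017, 0.0221, -0.0213, 10.04, 0.01, -0.01]
[0.0017, 0.0328, -0.0312, 15.04, 0.01, -0.01]
[0.0017, 0.041, -0.0361, 20.04, 0.01, -0.01]
9 [-0.0175, -0.0014, 0.0, 0.0, 0.0, 9.0]
18 [-0.0346, -0.0055, 0.0, 0.0, 0.0, 18.0]
27 [-0.0508, -0.0122, 0.0, 0.0, 0.0, 27.0]
36 [-0.0658, -0.0214, 0.0, 0.0, 0.0, 36.0]
45 [-0.0792, -0.0328, 0.0, 0.0, 0.0, 45.0]
54 [-0.0906, -0.0462, 0.0, 0.0, 0.0, 54.0]
63 [-0.0998, -0.0612, 0.0, 0.0, 0.0, 63.0]
72 [-0.1065, -0.0774, 0.0, 0.0, 0.0, 72.0]
81 [-0.1106, -0.0945, 0.0, 0.0, 0.0, 81.0]
90 [-0.112, -0.112, 0.0, 0.0, 0.0, 90.0]
```

Emit:
{"method": "carry_out", "body": {
  "commands": [
    [0.002, 0.004, -0.004, 2, 0, 0],
    [0.002, 0.011, -0.011, 5, 0, 0],
    [0.002, 0.018, -0.017, 8, 0, 0],
    [0.002, 0.025, -0.024, 11, 0, 0],
    [0.002, 0.033, -0.031, 15, 0, 0],
    [0.002, 0.038, -0.034, 18, 0, 0],
    [0.002, 0.041, -0.036, 20, 0, 0],
    [0.002, 0.041, -0.036, 20, 0, 0],
    [0.002, 0.041, -0.036, 20, 0, 0],
    [0.002, 0.041, -0.036, 20, 0, 0]
  ]
}}

```text
clock: 18.9
tool_pos: [0.6335, -0.1067, 0.2495]
eef_rot: [0.775, 0.631, 0.0, -0.0]
contact_force: [0.2, -0.0, -3.2]
opening: 0.218
```

Emit:
{"method": "carry_out", "body": {
  "commands": [
    [-0.004, 0, 0, 0, 0, 2],
    [-0.01, -0.001, 0, 0, 0, 5],
    [-0.017, -0.001, 0, 0, 0, 9],
    [-0.026, -0.003, 0, 0, 0, 13.5],
    [-0.035, -0.005, 0, 0, 0, 18],
    [-0.043, -0.009, 0, 0, 0, 22.5],
    [-0.051, -0.012, 0, 0, 0, 27],
    [-0.058, -0.017, 0, 0, 0, 31.5],
    [-0.066, -0.021, 0, 0, 0, 36],
    [-0.073, -0.027, 0, 0, 0, 40.5],
    [-0.079, -0.033, 0, 0, 0, 45]
  ]
}}

```text
clock: 20.0
tool_pos: [0.5851, -0.1781, 0.2497]
eef_rot: [0.959, 0.284, 0.0, 0.0]
contact_force: [-0.0, -0.3, -3.2]
opening: 0.217
```

Emit:
{"method": "carry_out", "body": {
  "commands": [
    [-0.009, -0.001, 0, 0, 0, 4.5],
    [-0.017, -0.001, 0, 0, 0, 9],
    [-0.026, -0.003, 0, 0, 0, 13.5],
    [-0.035, -0.005, 0, 0, 0, 18],
    [-0.043, -0.009, 0, 0, 0, 22.5],
    [-0.051, -0.012, 0, 0, 0, 27],
    [-0.058, -0.017, 0, 0, 0, 31.5],
    [-0.066, -0.021, 0, 0, 0, 36],
    [-0.073, -0.027, 0, 0, 0, 40.5],
    [-0.079, -0.033, 0, 0, 0, 45],
    [-0.079, -0.033, 0, 0, 0, 45],
    [-0.079, -0.033, 0, 0, 0, 45]
  ]
}}

```text
clock: 21.2
tool_pos: [0.5019, -0.1933, 0.2498]
eef_rot: [0.995, -0.101, 0.0, -0.0]
contact_force: [0.3, 0.8, -3.1]
opening: 0.221
```

```bash
python3 - <<'E'
from h import row,pose
from h import *
from opt import *
p,Ro,s=pose();print(p,s['q'].round(2),s['opening'],s['contact_force'].round(1))
print('lvl',row(*pour(0,.022,.185,-101.7)))
ref=pour(0,.022,.185,-101.7)
for th,z in [(4,.18),(8,.165),(12,.15),(16,.13),(18,.115),(20,.1),(24,.1),(28,.1),(32,.1),(36,.1),(40,.1)]: print(th,row(*pour(th,.022,z,-101.7),ref))
w=r.snapshot('wrist');cv2.imwrite('pics/w9.png',w['img'])
t=r.snapshot('side');cv2.imwrite('pics/s9.png',cv2.resize(t['img'][60:260,180:380],None,fx=2.8,fy=2.8))
E
```

```text
[ 0.50191674 -0.19328199  0.24975676] [-0.13  0.66  0.71  1.84 -0.56  0.85 -0.91] 0.22098334231756753 [ 0.3  0.8 -3.1]
lvl [0.0004, 0.001, -0.0002, -0.01, -0.05, 0.07]
4 [0.0, -0.0048, -0.0011, -4.0, -0.0, 0.0]
8 [-0.0, -0.0099, 0.0081, -8.0, 0.0, 0.0]
12 [0.0, -0.0155, 0.0177, -12.0, 0.0, 0.0]
16 [0.0, -0.0214, 0.0327, -16.0, 0.0, 0.0]
18 [-0.0, -0.0245, 0.0454, -18.0, 0.0, 0.0]
20 [0.0, -0.0277, 0.0581, -20.0, 0.0, 0.0]
24 [0.0, -0.0342, 0.054, -24.0, -0.0, 0.0]
28 [0.0, -0.0411, 0.0504, -28.0, -0.0, 0.0]
32 [-0.0, -0.0481, 0.0472, -32.0, 0.0, -0.0]
36 [-0.0, -0.0554, 0.0445, -36.0, -0.0, 0.0]
40 [0.0, -0.0628, 0.0424, -40.0, -0.0, 0.0]
```

View pics/s9.png

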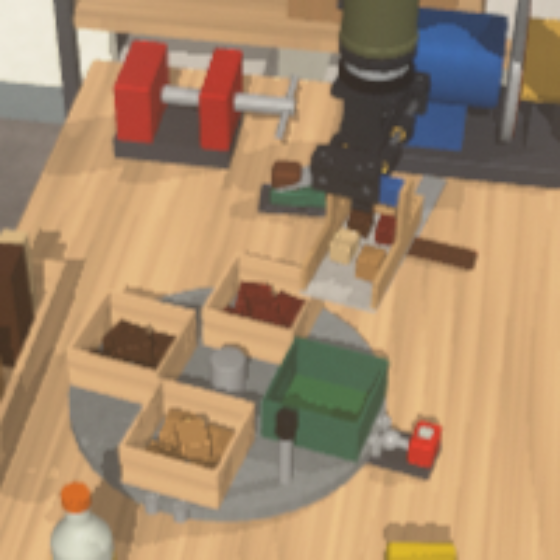

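View pics/w9.png

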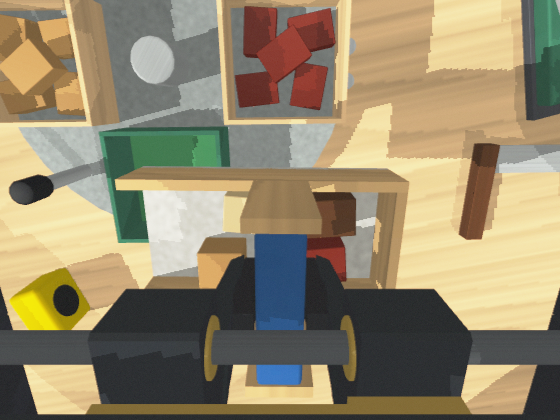

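The side view shows the tray at (365,250) with all four offcuts, and its lip pointing at the green bin. I'll tip to 20° and lower.

Emit:
{"method": "carry_out", "body": {
  "commands": [
    [0, -0.002, 0, -2, 0, 0],
    [0, -0.004, -0.001, -4, 0, 0],
    [0, -0.007, 0.003, -6, 0, 0],
    [0, -0.01, 0.008, -8, 0, 0],
    [0, -0.012, 0.012, -10, 0, 0],
    [0, -0.015, 0.018, -12, 0, 0],
    [0, -0.018, 0.025, -14, 0, 0],
    [0, -0.021, 0.033, -16, 0, 0],
    [0, -0.024, 0.045, -18, 0, 0],
    [0, -0.028, 0.055, -20, 0, 0],
    [0, -0.028, 0.058, -20, 0, 0],
    [0, -0.028, 0.058, -20, 0, 0]
  ]
}}

```text
clock: 22.5
tool_pos: [0.5076, -0.1656, 0.1912]
eef_rot: [0.98, -0.1, -0.018, 0.172]
contact_force: [-0.3, -0.1, -1.9]
opening: 0.219
```

```bash
python3 - <<'E'
from h import *
from opt import *
p,Ro,s=pose();print(p,s['q'].round(2),s['opening'],s['contact_force'].round(1))
for th in range(20,43,2): print(th,row(*pour(th,.022,.1,-101.7)))
t=r.snapshot('side');cv2.imwrite('pics/s10.png',cv2.resize(t['img'][60:260,180:380],None,fx=2.8,fy=2.8))
E
```

```text
[ 0.5076166  -0.16563283  0.19116461] [-0.46  0.85  0.88  1.94 -0.48  0.62 -1.16] 0.21934450839580766 [-0.3 -0.1 -1.9]
20 [0.0004, 0.0017, -0.0001, -0.04, 0.01, 0.08]
22 [0.0004, -0.0006, -0.0032, -2.04, 0.01, 0.08]
24 [0.0004, -0.003, -0.0062, -4.04, 0.01, 0.08]
26 [0.0004, -0.0055, -0.0092, -6.04, 0.01, 0.08]
28 [0.0004, -0.0082, -0.012, -8.04, 0.01, 0.08]
30 [0.0004, -0.0109, -0.0147, -10.04, 0.0, 0.08]
32 [0.0004, -0.0137, -0.0174, -12.04, 0.0, 0.08]
34 [0.0004, -0.0167, -0.0199, -14.04, 0.0, 0.08]
36 [0.0004, -0.0197, -0.0224, -16.04, 0.0, 0.08]
38 [0.0004, -0.0228, -0.0247, -18.04, -0.0, 0.08]
40 [0.0004, -0.0259, -0.027, -20.04, -0.0, 0.08]
42 [0.0005, -0.0292, -0.0291, -22.04, -0.0, 0.08]
```

View pics/s10.png

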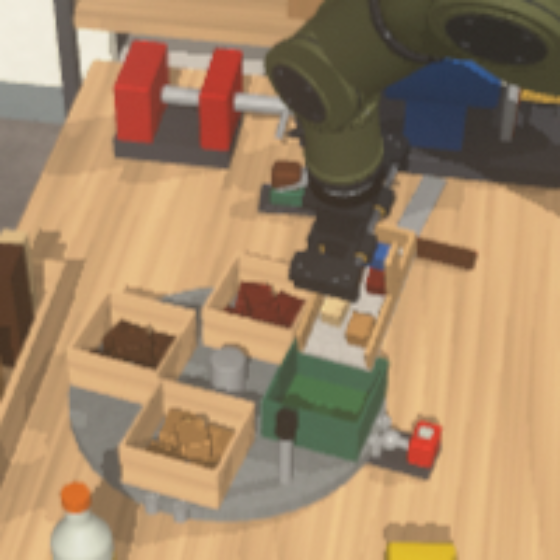

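The lip is over the green bin's near wall. I'll tip on slowly.

Emit:
{"method": "carry_out", "body": {
  "commands": [
    [0, 0.001, -0.003, -2, 0, 0],
    [0, -0.001, -0.006, -4, 0, 0],
    [0, -0.003, -0.008, -5, 0, 0],
    [0, -0.004, -0.009, -6, 0, 0],
    [0, -0.006, -0.011, -7, 0, 0],
    [0, -0.007, -0.012, -8, 0, 0],
    [0, -0.008, -0.013, -9, 0, 0],
    [0, -0.01, -0.015, -10, 0, 0],
    [0, -0.011, -0.016, -11, 0, 0],
    [0, -0.013, -0.017, -12, 0, 0],
    [0, -0.013, -0.017, -12, 0, 0],
    [0, -0.013, -0.017, -12, 0, 0]
  ]
}}

```text
clock: 23.75
tool_pos: [0.511, -0.1481, 0.203]
eef_rot: [0.956, -0.098, -0.028, 0.274]
contact_force: [-0.3, 0.0, -3.0]
opening: 0.221
```

```bash
python3 - <<'E'
from h import *
from opt import *
p,Ro,s=pose();print(p,s['q'].round(2),s['opening'],s['contact_force'].round(1))
for th in range(32,43,2): print(th,row(*pour(th,.022,.1,-101.7)))
t=r.snapshot('side');cv2.imwrite('pics/s11.png',cv2.resize(t['img'][60:260,180:380],None,fx=2.8,fy=2.8))
E
```

```text
[ 0.51100118 -0.14812859  0.20299926] [-0.65  0.98  1.05  1.92 -0.41  0.67 -1.31] 0.22106815407766406 [-0.3  0.  -3. ]
32 [0.0007, -0.001, -0.0004, 0.02, -0.01, 0.02]
34 [0.0007, -0.0033, -0.0035, -1.98, -0.01, 0.02]
36 [0.0007, -0.0057, -0.0065, -3.98, -0.01, 0.02]
38 [0.0007, -0.0083, -0.0094, -5.98, -0.01, 0.02]
40 [0.0007, -0.0109, -0.0123, -7.98, -0.01, 0.02]
42 [0.0007, -0.0136, -0.015, -9.98, -0.01, 0.02]
```

View pics/s11.png

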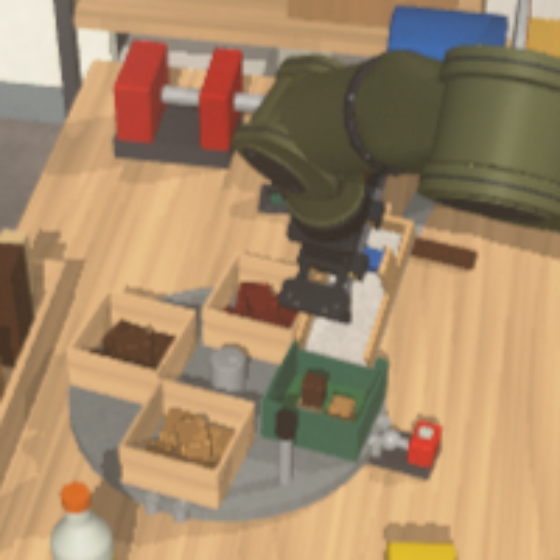

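The brown (315,388) and tan (342,406) offcuts are in the bin, and the visible part of the tray floor is empty. I'll tip to 40° to finish.

Emit:
{"method": "carry_out", "body": {
  "commands": [
    [0, -0.003, -0.003, -2, 0, 0],
    [0, -0.006, -0.006, -4, 0, 0],
    [0, -0.008, -0.009, -6, 0, 0],
    [0, -0.011, -0.012, -8, 0, 0],
    [0, -0.011, -0.012, -8, 0, 0],
    [0, -0.011, -0.012, -8, 0, 0],
    [0, -0.011, -0.012, -8, 0, 0],
    [0, -0.011, -0.012, -8, 0, 0],
    [0, -0.011, -0.012, -8, 0, 0],
    [0, -0.011, -0.012, -8, 0, 0]
  ]
}}

```text
clock: 24.8
tool_pos: [0.5141, -0.1331, 0.2076]
eef_rot: [0.935, -0.096, -0.035, 0.34]
contact_force: [-0.4, -0.0, -1.7]
opening: 0.221
```

```bash
python3 - <<'E'
from h import *
from opt import *
p,Ro,s=pose();print(p,s['q'].round(2),s['opening'],s['contact_force'].round(1))
for th,z in [(34,.11),(28,.125),(22,.14),(16,.155),(10,.17),(4,.18),(0,.19)]: print(th,row(*pour(th,.022,z,-101.7)))
t=r.snapshot('side');cv2.imwrite('pics/s12.png',cv2.resize(t['img'][60:260,180:380],None,fx=2.8,fy=2.8))
w=r.snapshot('wrist');cv2.imwrite('pics/w12.png',w['img'])
for P_ in (t,w):
  for l in ('chunk_a',): print([(np.round(d['xyz'],3),d['p']) for d in r.spot_point(P_,l)])
E
```

```text
[ 0.51408312 -0.1331164   0.20756409] [-0.75  1.09  1.13  1.89 -0.37  0.72 -1.4 ] 0.2212546918350672 [-0.4 -0.  -1.7]
34 [0.0007, 0.0125, 0.0018, 5.97, 0.01, -0.04]
28 [0.0007, 0.0273, 0.0006, 11.97, 0.01, -0.04]
22 [0.0007, 0.0411, -0.0, 17.97, 0.0, -0.04]
16 [0.0007, 0.0537, -0.0003, 23.97, 0.0, -0.04]
10 [0.0007, 0.0652, -0.0003, 29.97, -0.0, -0.04]
4 [0.0007, 0.0722, 0.0037, 35.97, -0.0, -0.04]
0 [0.0007, 0.0783, 0.0037, 39.97, -0.0, -0.04]
[(array([ 0.536, -0.087,  0.074]), 0.62), (array([ 0.502, -0.089,  0.048]), 0.45)]
[(array([ 0.501, -0.047,  0.051]), 0.93), (array([ 0.541, -0.088,  0.043]), 0.91), (array([ 0.505, -0.09 ,  0.046]), 0.89), (array([ 0.535, -0.09 ,  0.071]), 0.58)]
```

View pics/s12.png

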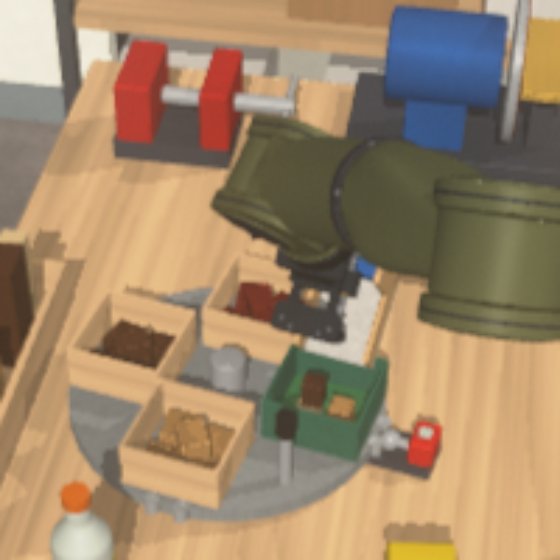

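View pics/w12.png

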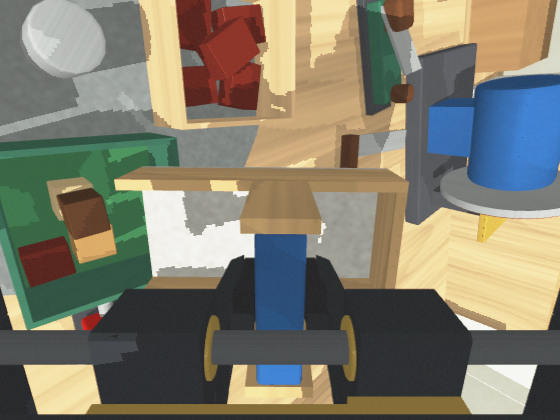

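The wrist view shows all four in the green bin (red (48,262), brown (85,210) on top of pale (65,190) and tan (95,245)), and the tray floor is empty. Now level out and return.

Emit:
{"method": "carry_out", "body": {
  "commands": [
    [0, 0.006, 0.001, 3, 0, 0],
    [0, 0.0125, 0.002, 6, 0, 0],
    [0, 0.02, 0.001, 9, 0, 0],
    [0, 0.027, 0, 12, 0, 0],
    [0, 0.041, 0, 18, 0, 0],
    [0, 0.054, 0, 24, 0, 0],
    [0, 0.065, 0, 30, 0, 0],
    [0, 0.073, 0.003, 36, 0, 0],
    [0, 0.078, 0.004, 40, 0, 0],
    [0, 0.078, 0.004, 40, 0, 0],
    [0, 0.078, 0.004, 40, 0, 0],
    [0, 0.078, 0.004, 40, 0, 0]
  ]
}}

```text
clock: 26.2
tool_pos: [0.5017, -0.1921, 0.2536]
eef_rot: [0.995, -0.101, -0.001, 0.0]
contact_force: [0.4, 0.4, -2.0]
opening: 0.224
```

```bash
python3 - <<'E'
from h import *
p,Ro,s=pose();print(p,s['q'].round(2),s['opening'],s['contact_force'].round(1))
import opt
print(row(opt.pour(0,.022,.185,-11.7)[0],down(-11.7)))
ref=(np.array([.5024,-.1944,.255]),down(-101.7))
for f in (.25,.5,.75,1): print(row(np.array([.5024,-.1944,.255])*(1-f)+np.array([.62,-.05,.255])*f,down(-101.7+82.7*f),ref))
E
```

```text
[ 0.50166617 -0.19206249  0.25360693] [-0.14  0.66  0.72  1.84 -0.56  0.86 -0.91] 0.22393816481801176 [ 0.4  0.4 -2. ]
[0.1132, -0.1095, 0.0033, -0.07, 0.1, -89.84]
[0.0215, -0.0413, 0.0, 0.0, 0.0, -20.67]
[0.0429, -0.0826, 0.0, 0.0, 0.0, -41.35]
[0.0644, -0.1239, 0.0, 0.0, 0.0, -62.02]
[0.0859, -0.1652, 0.0, 0.0, 0.0, -82.7]
```

```bash
python3 - <<'E'
from h import *
print(row([.497,.3035,.22],down(-19)))
E
```

```text
[-0.1036, -0.4846, 0.0336, -0.06, 0.11, -82.54]
```

Emit:
{"method": "carry_out", "body": {
  "commands": [
    [-0.002, -0.01, 0, 0, 0, -2],
    [-0.006, -0.028, 0, 0, 0, -5],
    [-0.012, -0.056, 0, 0, 0, -10],
    [-0.018, -0.084, 0, 0, 0, -15],
    [-0.024, -0.112, 0, 0, 0, -20],
    [-0.03, -0.14, 0, 0, 0, -25],
    [-0.036, -0.168, 0, 0, 0, -30],
    [-0.042, -0.196, 0, 0, 0, -35],
    [-0.048, -0.224, 0, 0, 0, -40],
    [-0.054, -0.252, 0, 0, 0, -45],
    [-0.06, -0.28, 0, 0, 0, -50],
    [-0.066, -0.308, 0, 0, 0, -55]
  ]
}}

```text
clock: 27.4
tool_pos: [0.4983, 0.1243, 0.254]
eef_rot: [0.928, 0.373, -0.001, 0.0]
contact_force: [0.5, 0.1, -2.7]
opening: 0.218
```

Emit:
{"method": "carry_out", "body": {
  "commands": [
    [0, 0, 0, 0, 0, 0],
    [0, 0, 0, 0, 0, 0],
    [0, 0, 0, 0, 0, 0]
  ]
}}

```text
clock: 27.7
tool_pos: [0.4989, 0.1208, 0.2543]
eef_rot: [0.929, 0.369, -0.0, 0.0]
contact_force: [0.2, 0.5, -3.2]
opening: 0.22
```

```bash
python3 - <<'E'
from h import *
p,Ro,s=pose();print(p,s['q'].round(2))
print(row([.497,.3035,.2],down(-19)))
E
```

```text
[0.49889569 0.12083769 0.25432657] [-0.64  0.57  0.5   1.9  -0.38  0.77 -0.74]
[0.124, -0.1342, 0.0541, 0.01, 0.07, -27.69]
```

Emit:
{"method": "carry_out", "body": {
  "commands": [
    [0.012, -0.013, 0, 0, 0, -3],
    [0.03, -0.032, 0, 0, 0, -7],
    [0.048, -0.052, 0, 0, 0, -12],
    [0.066, -0.072, 0.01, 0, 0, -17],
    [0.084, -0.092, 0.02, 0, 0, -21],
    [0.102, -0.111, 0.03, 0, 0, -25],
    [0.116, -0.126, 0.04, 0, 0, -27.7],
    [0.124, -0.134, 0.05, 0, 0, -27.7],
    [0.124, -0.134, 0.054, 0, 0, -27.7],
    [0.124, -0.134, 0.054, 0, 0, -27.7],
    [0.124, -0.134, 0.054, 0, 0, -27.7]
  ]
}}

```text
clock: 28.8
tool_pos: [0.4983, 0.3018, 0.2007]
eef_rot: [0.815, 0.58, -0.0, 0.001]
contact_force: [1.2, -0.1, -2.7]
opening: 0.222
```

```bash
python3 - <<'E'
from h import *
p,Ro,s=pose();print(p,s['q'].round(2),s['contact_force'].round(1))
print(row([.4975,.3035,.0765],down(-19)))
t=r.snapshot('side');cv2.imwrite('pics/s13.png',t['img'])
E
```

```text
[0.49828814 0.30176497 0.20072972] [-0.82  0.71  0.34  1.75 -0.33  0.74 -0.64] [ 1.2 -0.1 -2.7]
[0.0015, -0.0014, 0.1242, 0.05, 0.06, -0.16]
```

View pics/s13.png

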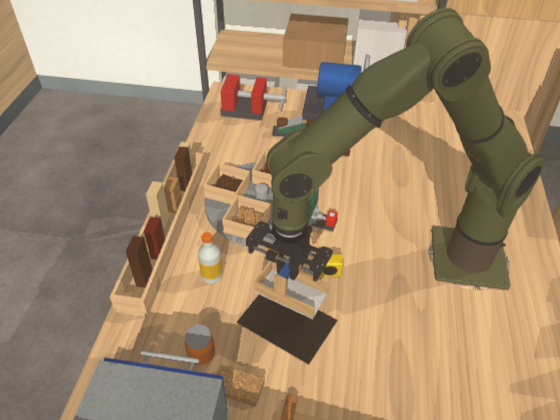

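The empty tray is at (290,293), above its mat as before. I'll lower it.

Emit:
{"method": "carry_out", "body": {
  "commands": [
    [0.001, -0.001, 0.01, 0, 0, 0],
    [0.001, -0.001, 0.03, 0, 0, 0],
    [0.001, -0.001, 0.05, 0, 0, 0],
    [0.001, -0.001, 0.07, 0, 0, 0],
    [0.001, -0.001, 0.088, 0, 0, 0],
    [0.001, -0.001, 0.102, 0, 0, 0],
    [0.001, -0.001, 0.112, 0, 0, 0],
    [0.001, -0.001, 0.118, 0, 0, 0],
    [0.001, -0.001, 0.122, 0, 0, 0],
    [0.001, -0.001, 0.124, 0, 0, 0],
    [0.001, -0.001, 0.125, 0, 0, 0],
    [0.001, -0.001, 0.125, 0, 0, 0]
  ]
}}

```text
clock: 30.05
tool_pos: [0.4973, 0.3051, 0.0758]
eef_rot: [0.814, 0.581, 0.0, -0.0]
contact_force: [0.4, -0.3, -1.7]
opening: 0.217
```

Emit:
{"method": "carry_out", "body": {
  "commands": [
    [0, 0, 0.001, 0, 0, 0],
    [0, 0, 0.001, 0, 0, 0],
    [0, 0, 0.001, 0, 0, 0]
  ]
}}

```text
clock: 30.35
tool_pos: [0.4973, 0.3051, 0.0747]
eef_rot: [0.814, 0.581, 0.0, 0.0]
contact_force: [1.0, 1.3, -1.9]
opening: 0.217
```

Emit:
{"method": "carry_out", "body": {
  "commands": [
    [0, 0, 0, 0, 0, 0],
    [0, 0, 0, 0, 0, 0],
    [0, 0, 0, 0, 0, 0],
    [0, 0, 0, 0, 0, 0],
    [0, 0, 0, 0, 0, 0],
    [0, 0, 0, 0, 0, 0],
    [0, 0, 0, 0, 0, 0]
  ],
  "fingers": 0
}}

```text
clock: 31.05
tool_pos: [0.4971, 0.305, 0.0745]
eef_rot: [0.814, 0.581, 0.0, -0.0]
contact_force: [0.9, -1.2, -0.4]
opening: 0.829
```

Emit:
{"method": "carry_out", "body": {
  "commands": [
    [0, 0, -0.01, 0, 0, 0],
    [0, 0, -0.03, 0, 0, 0],
    [0, 0, -0.06, 0, 0, 0],
    [0, 0, -0.09, 0, 0, 0],
    [0, 0, -0.12, 0, 0, 0],
    [0, 0, -0.15, 0, 0, 0],
    [0, 0, -0.17, 0, 0, 0],
    [0, 0, -0.17, 0, 0, 0],
    [0, 0, -0.17, 0, 0, 0]
  ]
}}

```text
clock: 31.95
tool_pos: [0.4968, 0.3049, 0.2448]
eef_rot: [0.814, 0.581, 0.0, -0.0]
contact_force: [-0.7, -0.5, -0.7]
opening: 0.998
```

```bash
python3 - <<'E'
from h import *
p,Ro,s=pose();print(p,s['opening'],s['contact_force'].round(1))
w=r.snapshot('wrist');cv2.imwrite('pics/w14.png',w['img'])
t=r.snapshot('top');cv2.imwrite('pics/t14.png',cv2.resize(t['img'][120:280,150:370],None,fx=3.5,fy=3.5))
sd=r.snapshot('side');cv2.imwrite('pics/s14.png',cv2.resize(sd['img'][130:380,180:380],None,fx=2.4,fy=2.4))
for l in ('tray','tray_mat','chunk_a','knob','empty_bin'):
  for n,P_ in (('w',w),('t',t),('s',sd)): print(n,l,[(np.round(d['xyz'],3),round(d['p'],2)) for d in r.spot_point(P_,l)])
E
```

```text
[0.49683695 0.30494097 0.24480505] 0.998291939757868 [-0.7 -0.5 -0.7]
w tray [(array([0.487, 0.307, 0.003]), 0.69)]
t tray [(array([0.486, 0.308, 0.002]), 0.98), (array([ 0.403,  0.121, -0.001]), 0.29)]
s tray [(array([0.488, 0.306, 0.003]), 0.97)]
w tray_mat [(array([0.497, 0.302, 0.094]), 0.4)]
t tray_mat [(array([0.497, 0.307, 0.004]), 0.71), (array([ 0.64 , -0.11 , -0.001]), 0.21)]
s tray_mat [(array([ 0.495,  0.308, -0.002]), 0.76)]
w chunk_a [(array([ 0.724,  0.19 , -0.007]), 0.69)]
t chunk_a [(array([ 0.5  , -0.047,  0.054]), 0.56), (array([ 0.539, -0.088,  0.078]), 0.53), (array([ 0.504, -0.09 ,  0.047]), 0.52), (array([0.499, 0.307, 0.004]), 0.2)]
s chunk_a []
w knob []
t knob [(array([0.554, 0.016, 0.111]), 0.97)]
s knob [(array([0.549, 0.016, 0.116]), 0.83)]
w empty_bin []
t empty_bin [(array([ 0.524, -0.082,  0.031]), 0.97), (array([ 0.728,  0.191, -0.   ]), 0.27)]
s empty_bin [(array([ 0.58 ,  0.505, -0.001]), 0.16)]
```

View pics/t14.png

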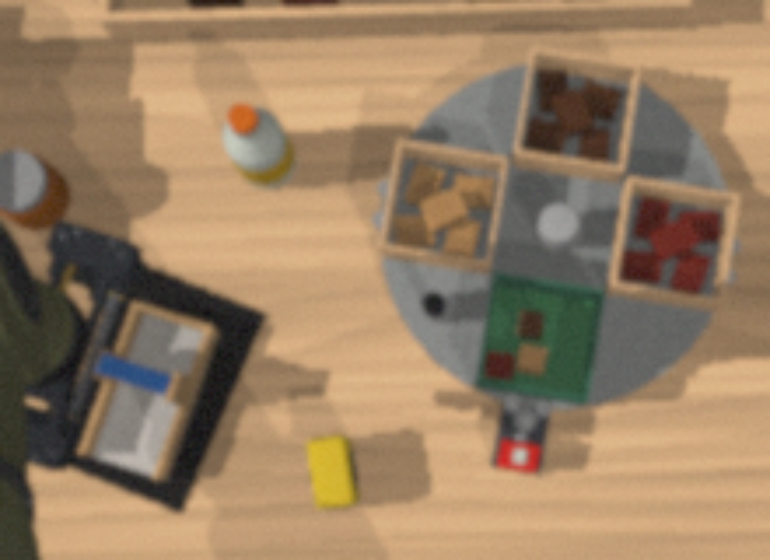

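View pics/s14.png

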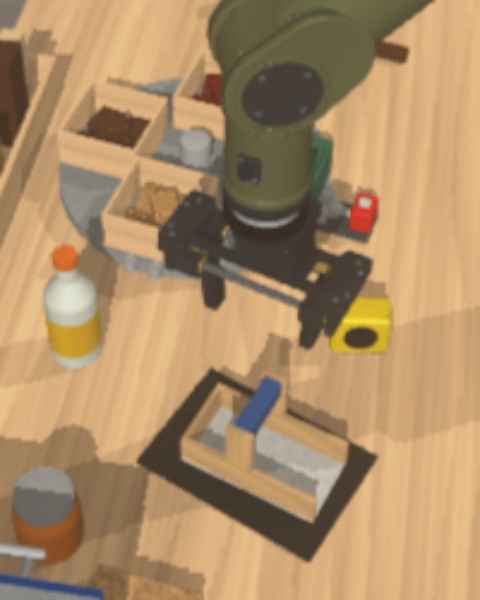

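View pics/w14.png

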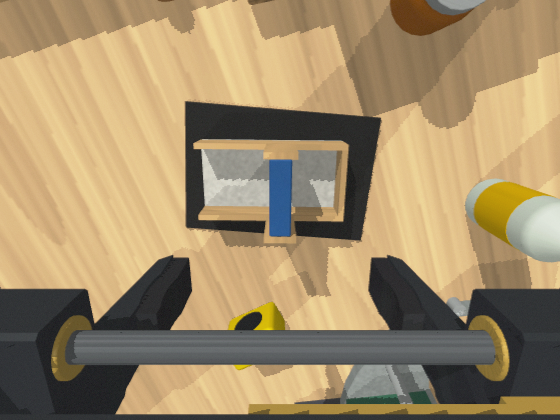

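Tray is empty and flat on its mat, and the sorter is home with the offcuts in the bin. The brown one lies on top, so I'll take a closer look at its height before handing in.

```bash
python3 - <<'E'
from h import *
print(row([.50,-.0,.25],down(-19)))
E
```

```text
[-0.2874, 0.102, -0.0055, 0.0, -0.01, 0.0]
```

Emit:
{"method": "carry_out", "body": {
  "commands": [
    [-0.03, 0.01, -0.002, 0, 0, 0],
    [-0.06, 0.02, -0.005, 0, 0, 0],
    [-0.09, 0.03, -0.005, 0, 0, 0],
    [-0.12, 0.04, -0.005, 0, 0, 0],
    [-0.15, 0.05, -0.005, 0, 0, 0],
    [-0.18, 0.06, -0.005, 0, 0, 0],
    [-0.21, 0.075, -0.005, 0, 0, 0],
    [-0.24, 0.085, -0.005, 0, 0, 0],
    [-0.27, 0.095, -0.005, 0, 0, 0],
    [-0.287, 0.102, -0.005, 0, 0, 0],
    [-0.287, 0.102, -0.005, 0, 0, 0],
    [-0.287, 0.102, -0.005, 0, 0, 0]
  ]
}}

```text
clock: 34.05
tool_pos: [0.5002, 0.0009, 0.2495]
eef_rot: [0.814, 0.581, 0.0, -0.0]
contact_force: [-0.5, 0.3, 1.1]
opening: 1.0
```

```bash
python3 - <<'E'
from h import *
p,Ro,s=pose();print(p)
w=r.snapshot('wrist');cv2.imwrite('pics/w15.png',w['img'])
sd=r.snapshot('side');cv2.imwrite('pics/s15.png',cv2.resize(sd['img'][160:230,260:340],None,fx=7,fy=7,interpolation=cv2.INTER_CUBIC))
for P_ in (w,sd):
  for l in ('chunk_a','knob','empty_bin'): print(l,[(np.round(d['xyz'],3),round(d['p'],2)) for d in r.spot_point(P_,l)])
  print('in',[(np.round(d['xyz'],3),round(d['p'],2)) for d in r.spot_in(P_,'chunk_a')])
E
```

```text
[0.50015118 0.00093169 0.24951855]
chunk_a [(array([ 0.54 , -0.091,  0.043]), 0.85), (array([ 0.534, -0.09 ,  0.07 ]), 0.66), (array([ 0.503, -0.091,  0.046]), 0.62), (array([ 0.501, -0.047,  0.054]), 0.56)]
knob [(array([0.555, 0.017, 0.111]), 0.87)]
empty_bin [(array([ 0.522, -0.084,  0.03 ]), 0.87), (array([ 0.542, -0.09 ,  0.044]), 0.71)]
in [(array([ 0.508, -0.073,  0.062]), 0.97), (array([ 0.538, -0.073,  0.087]), 0.8), (array([ 0.499, -0.05 ,  0.053]), 0.77)]
chunk_a [(array([ 0.502, -0.09 ,  0.048]), 0.52), (array([ 0.538, -0.088,  0.078]), 0.46)]
knob [(array([0.548, 0.02 , 0.117]), 0.57)]
empty_bin [(array([ 0.529, -0.087,  0.026]), 0.65)]
in [(array([ 0.537, -0.066,  0.085]), 0.61), (array([ 0.5  , -0.073,  0.061]), 0.49)]
```

View pics/w15.png

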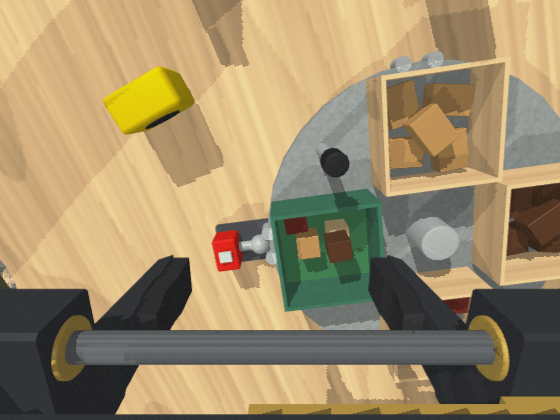

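View pics/s15.png

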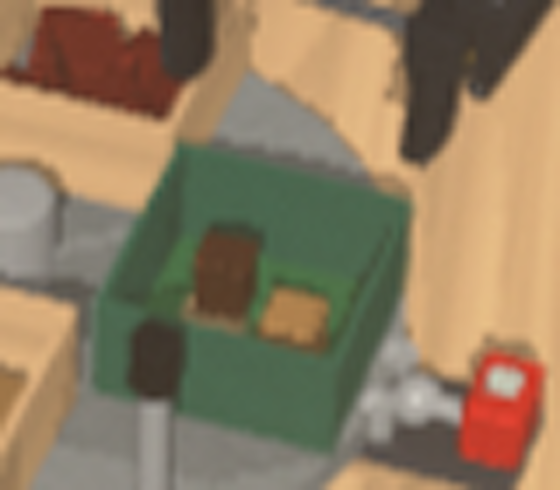

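```bash
python3 - <<'E'
from plant import r
print(r.finish_job(), r.get_state()['clock'])
E
```

```text
the job is handed in; nothing more can be done
the job is handed in; nothing more can be done
```

I handed the job in at about 34 s of the 72 s allowed. The sorter is home, all four offcuts are in the green bin, and the empty tray is back flat on its mat.

- **Sorter:** I turned it clockwise by the knob and let go. The knob then measured at 123.5° against the 123.3° I expected for home, and the green bin faces the red plunger block in the last pictures.
- **Pouring:** I first tried tipping the tray toward the robot, but a wrist joint was close to its limit at 20°. I levelled it, turned it 90° and poured from the other side at 40°. The fingers were never near the offcuts.
- **Tray:** it was placed at about (0.487, 0.307), roughly 10 mm from the mat's centre. The gripper is open and clear of everything.
- **Bystanders:** those visible in the last pictures stand where they were; I did not re-measure them.

**Least certain:** the brown offcut lies on its side on top of another. The cameras put its origin 40 to 48 mm above the bin floor, against a limit of 55 mm, so it should count. The views differed by about 8 mm.

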